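Level the parts riser and hold the spirit level down

ROBOT

A 6-joint arm with a two-finger parallel gripper is mounted at the origin on the work surface. World frame = base frame: x ahead of the robot, y to its left, z up, the work surface at z = 0. Lengths are in mm, angles in rad, forces in N, time in s.
With the tool pointing down it reaches from about 325 to 775 mm from the base axis. Payload 5.5 kg.
Tool frame: the origin (TCP) lies at the very end of the fingers, on their centre line; the grasp point (between the pads) lies 19 mm behind it; z points along the fingers, y is the direction in which the jaws open and shut (so a half turn about z gives the same grasp; the last joint's range is limited). The gripper opens to 85 mm and grips with 20 to 120 N. Pads are 22 mm wide; open, the fingers measure 114 mm over their backs; the gripper's body (76 mm by 85 mm) begins 54 mm behind the grasp point. The pads swing forward as they close: fully open they stand 13 mm farther back than shut.
Start: joints at [-1.323, 0.091, 1.231, -0, 1.82, -0.057], TCP at [180.061, -572.358, 192.075] pointing down, gripper open.
Joint ranges: [-2.87, 2.87], [-0.86, 2.18], [0.17, 2.46], [-1.51, 4.65], [0.06, 2.69], [-2.65, 2.65]. Speed limits (rad/s): [2.57, 2.57, 3.01, 3.14, 3.14, 3.14].

INTERFACE

Orientations are given as a rotation vector (axis times angle).
In Python, from plant import env gives the robot as it stands.
- The arm moves only by the tool move_arm, never from a script. Its argument "steps" is one flat list of numbers, 4 for each row, row after row: the shift along the world's x, y, z in m, then the turn about the world's z in rad. In form: [x, y, z, turn, x, y, z, turn, ...]. A call has 1 to 12 rows; each row shifts and turns the commanded pose from where the row before left it; what a row does not reach is not made up. A row lasts 1/12 s, in which the tool goes at most 41.7 mm and 7.16 degrees, less where a joint would pass 70% of its speed; a pose out of reach is approached as far as the arm can. A call is refused whole if a number of a shift passes 0.0417 or a number of a turn 0.125, either way. A call with a gripper value outside its range is refused whole. "fingers" is the closure in counts, from 0 (fully open) to 255 (shut), set as the call begins (left out, the last holds). The fingers move at their own pace and stop on an object; "grip_force" is the grip in N (left out, the last holds). Time passes only in rows, so rows that do not move let the fingers close. It gives the time, the measured TCP pose, the force and the opening at its end, in the units of the state.
- env.state(): the state, without advancing time (a new reading comes with each control period).
- env.grab_frame(name): name is "scene" or "top" or "wrist"; returns a dict with "image" (480x640x3 uint8, blue, green, red), "intrinsics" (3x3 intrinsics, pixels), "k1" (the pictures are not rectified: a ray, as slopes to the right and down, at radius r is drawn at 1 + k1 r^2 times it, then the intrinsics apply), "R" (3x3) and "t" (3): a world point X has camera coordinates R X + t. Camera axes: x right, y down, z forward; pixel columns grow to the right and rows downward; lengths in mm; the calibration is good to about 2 mm. A picture is of the moment at which its call begins. There is no depth.
- env.close_job(): hands the job in, once; it reports no verdict.
The state is a dict: "t": time; "joint_positions": joint angles; "joint_velocities": joint speeds; "joint_torque": joint torques, N m; "tool_pos": TCP position; "tool_rot": TCP orientation; "ft_force": force on the tool from outside, world axes, zero at the start; "wrist_torque": the same for the moment, N m; "finger_gap": finger opening in mm.
Only numpy, scipy, OpenCV 4.12 (cv2) and the standard library are available. Lean on these libraries where they do the work, as an engineer would, in place of code of your own. Each camera call takes 0.05 s, during which the arm holds its last target.

TASK

Stand the orange spirit level upright in the slot on top of the blue bench riser and let go of it, then turn the red knob of the riser's levelling foot until the bubble rests between the two lines. Then press down on top of the level with about 10 N and finish while still pressing, with the bubble still between the lines; the job ends holding this press, nothing is let go. Handle the level gently, never ram it down, and leave the other things on the bench where they are.

Things in the scene. Friction and masses are not known exactly. Their poses are not given: they have to be found in the camera images.
- level: orange spirit level, a loose bar 140 mm long (its x), 28 mm wide (its y), 50 mm tall (its z), 0.24 to 0.39 kg; origin at the centre of its underside. It starts standing on the bench. Its flat sides can be gripped across the 28 mm anywhere along it. The vial is set flat in the top face: a lime-green window 68 mm long with a pale bubble and two black lines. Both ends are alike, it may stand in the slot either way round.
- vial (a point): centre of the level's top face, midway between the two black lines, 50 mm above the level's underside; axes as the level
- bubble (a joint): where the bubble is along the level, m: 0 = midway between the lines, positive towards the level's own +x end, at most 25 mm either way. The bubble is 16 mm long, the lines lie 11 mm either side of the middle. It drifts towards the higher end, 0.5 mm per 1 mrad of slope, and needs about 1.5 s to settle after any motion.
- bubble_mark (a point): centre of the bubble, 51 mm above the level's underside
- riser: blue steel bench riser, fixed, 150 x 330 mm and about 100 mm tall, two yellow bins under its deck; origin at the centre of its underside, its y along its length. The deck, 140 x 320 mm, 10 mm thick, pivots at the riser's +y end and rests at its -y end on the levelling foot. Deck top is 100 mm above the bench when level. At the start the foot end (-y) is too low, by 4 to 10 mm.
- slot (a point): middle of the floor of the slot on the deck (the deck's top face); its y runs along the slot and the riser, its z is normal to the deck. The slot is a pocket 150 mm long (y) and 33 mm wide (x) between aluminium ribs 10 mm high and 8 mm thick, 30 mm off the riser's centre towards +y. It tilts with the deck.
- foot_grip (a point): on the axis of the levelling foot's red bar knob at the height to grip, 32 mm above the deck top, 150 mm from the slot's middle towards -y. The bar is 46 mm long (this frame's x), 13 mm thick (its y), 28 mm tall, its top 13 mm above this point, and stands over a black disc 46 mm across whose top is 14 mm below this point. The frame turns with the knob.
- foot (a joint): turn of the knob, rad, clockwise from above positive, from -1.4 to 1.4. Clockwise raises the deck's foot end by 28 mrad of deck slope per rad; the knob stays where it is left (about 0.15 N m of friction). It starts 0.6 to 1.25 rad anticlockwise of level.
- jar: bystander: clear screw jar with a steel lid, 48 mm across, 70 mm tall; origin under its centre
- screwdriver: bystander: green-handled screwdriver lying on the bench
- wrench: bystander: steel wrench lying on the bench
- parts_bin: bystander: small loose yellow bin, 120 x 100 x 60 mm; origin under its centre
- carton: bystander: small cardboard carton, 80 x 120 x 50 mm; origin under its centre
- tape_roll: bystander: cardboard tape core lying flat, 90 mm across, 45 mm tall; origin under its centre
- castor_bush: bystander: steel bush, 44 mm across, 35 mm tall; origin under its centre
Things that resemble listed ones, but are neither listed nor needed, are in the scene too. What is meant by the level is not purple, and is the larger of those in its own colour.

How it is judged:
By the outcome, as a careful person would: the job done as asked, in the order asked, and still so for the second after the job is handed in, while the arm keeps its last pose, push and grip.
It also fails if it takes over 67 s, if anything falls off the work surface, if the arm or the gripper's body presses on something with over 40 N, if the wrist force passes 120 N, or if a joint passes its speed limit or range.

## Working session

There is one attempt and no reset: what is moved stays moved. The work goes in short steps, Python scripts to look and compute and a tool call to move; the robot and the scene stay as the last step left them, time stands still between calls to the robot, and variables do not carry over. Pictures are saved under pics/ and viewed, and the job is handed in when it is done.

Besides the shell and the picture viewer there is one more tool, called after ">>>" by a JSON object that holds its "name" and its "arguments". move_arm: Moves the arm, as the interface text tells. Its arguments: {"type":"object","properties":{"steps":{"type":"array","items":{"type":"number"}},"fingers":{"type":"number"},"grip_force":{"type":"number"}},"required":["steps"]}

```bash
mkdir -p pics; ls; python3 - <<'E'
from plant import env
import cv2,pickle
print(env.state())
for n in("scene","top","wrist"):
    f=env.grab_frame(n);cv2.imwrite(f"pics/{n}0.png",f["image"]);pickle.dump(f,open(f"{n}0.pkl","wb"))
    print(n,f["intrinsics"],f["k1"],f["R"],f["t"])
E
```

```text
pics
{'t': 0.0, 'joint_positions': array([-1.32273365e+00,  9.18287010e-02,  1.23193105e+00, -2.03299474e-05,
        1.81973609e+00, -5.66978350e-02]), 'joint_velocities': array([-1.94184738e-03,  9.73118412e-05, -1.17653366e-03,  6.28241983e-04,
       -4.33479259e-04, -1.42313249e-03]), 'joint_torque': array([-3.21160969e-04, -4.58728731e+01, -4.18031967e+01, -1.60367540e-04,
        1.15336533e-02,  2.16954263e-06]), 'tool_pos': array([ 179.94474563, -572.01224287,  190.94345591]), 'tool_rot': array([-3.10332019e+00, -4.76571200e-01,  3.16233479e-04]), 'ft_force': array([-0.30998654,  0.31216493,  1.71930375]), 'wrist_torque': array([ 0.00874437, -0.01545687,  0.00825896]), 'finger_gap': 85.42734358202989}
scene [[557.76974744   0.         320.23780445]
 [  0.         557.76974744 239.74684088]
 [  0.           0.           1.        ]] -0.044562803678894765 [[ 0.73292593  0.68009778  0.01692899]
 [ 0.44837527 -0.46418975 -0.76386353]
 [-0.51164362  0.56744593 -0.64515573]] [-316.67185325 -205.85739545 1499.03412478]
top [[611.57948176   0.         323.12569264]
 [  0.         611.57948176 235.15678959]
 [  0.           0.           1.        ]] -0.15510069766657297 [[ 0.00625079 -0.99992833 -0.01021047]
 [-0.98556824 -0.00443307 -0.16922053]
 [ 0.16916314  0.01112088 -0.98552532]] [ -87.13175543  553.67279478 1435.71693971]
wrist [[384.75403568   0.         320.40330669]
 [  0.         384.75403568 238.34812554]
 [  0.           0.           1.        ]] -0.047446411858796264 [[ 0.30011315 -0.95390171 -0.0019047 ]
 [-0.91084035 -0.28715737  0.29649706]
 [-0.283376   -0.08724779 -0.95503187]] [-600.05321776  -38.93438345  379.34218073]
```

View pics/scene0.png

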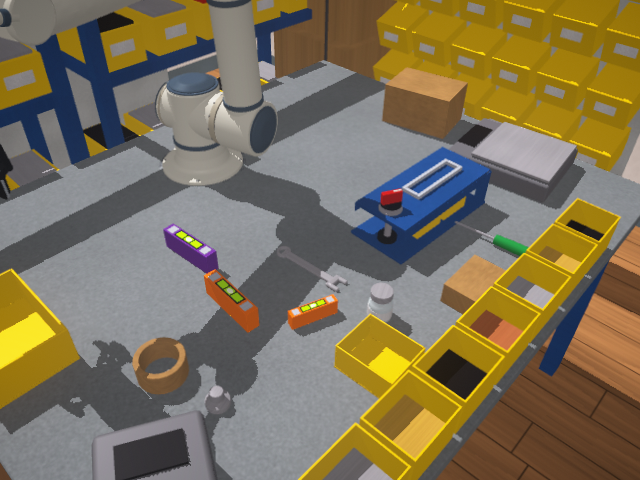

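View pics/top0.png

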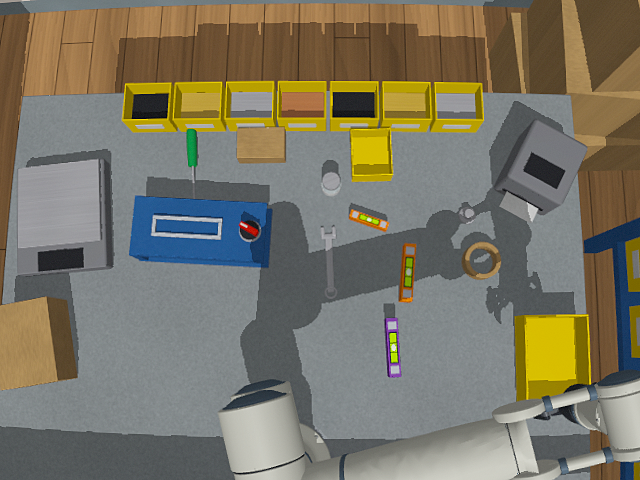

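View pics/wrist0.png

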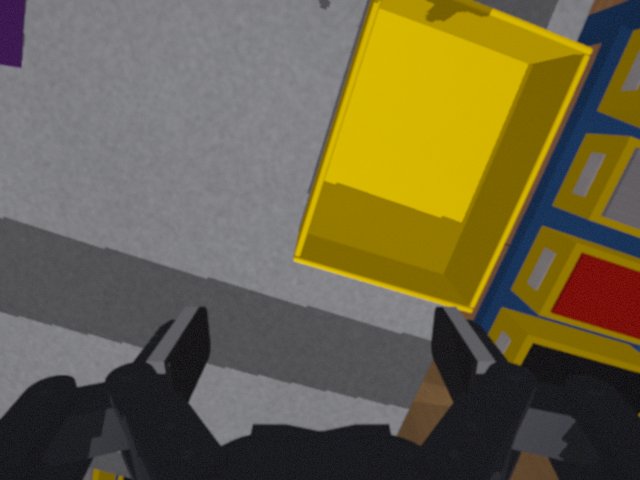

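The large orange level is at top (407,272). The riser is around (200,230), with the red knob at (249,230), and the small orange decoy is at (368,218). I'll zoom in for precise corners.

```bash
cat > h.py <<'E'
import numpy as np,cv2,pickle
def load(n): return pickle.load(open(n+".pkl","rb"))
def proj(f,X):
    X=np.atleast_2d(np.asarray(X,float)); d=np.array([f["k1"],0,0,0,0.])
    return cv2.projectPoints(X.reshape(-1,1,3),cv2.Rodrigues(f["R"])[0],np.asarray(f["t"],float),f["intrinsics"],d)[0].reshape(-1,2)
def back(f,uv,z):
    uv=np.atleast_2d(np.asarray(uv,float)).reshape(-1,1,2)
    n=cv2.undistortPoints(uv,f["intrinsics"],np.array([f["k1"],0,0,0,0.])).reshape(-1,2)
    R=f["R"];c=-R.T@f["t"];d=np.c_[n,np.ones(len(n))]@R
    return c+d*((z-c[2])/d[:,2])[:,None]
def grab(env,n,tag):
    f=env.grab_frame(n);cv2.imwrite(f"pics/{n}{tag}.png",f["image"]);pickle.dump(f,open(f"{n}{tag}.pkl","wb"));return f
def crop(f,x,y,w,h,s,name):
    c=f["image"][y:y+h,x:x+w];cv2.imwrite("pics/"+name,cv2.resize(c,None,fx=s,fy=s,interpolation=cv2.INTER_CUBIC))
def box(L,W,H,x,y,yaw,z0=0):
    c,s=np.cos(yaw),np.sin(yaw)
    return np.array([[x+c*a*L/2-s*b*W/2,y+s*a*L/2+c*b*W/2,z0+h] for h in(0,H) for a,b in((1,1),(-1,1),(-1,-1),(1,-1))])
E
python3 - <<'E'
from h import *
f=load("top0")
crop(f,120,185,160,90,5,"tc_riser.png"); crop(f,380,230,60,80,7,"tc_lev.png")
g=load("scene0"); crop(g,340,140,160,130,5,"sc_riser.png"); crop(g,190,255,90,90,6,"sc_lev.png")
print(back(f,[[407,272],[249,230],[186,228]],50))
E
```

```text
[[ 464.8095162  -285.95144016   50.        ]
 [ 565.48151842   96.07915322   50.        ]
 [ 569.84412696  251.70814921   50.        ]]
```

View pics/tc_riser.png

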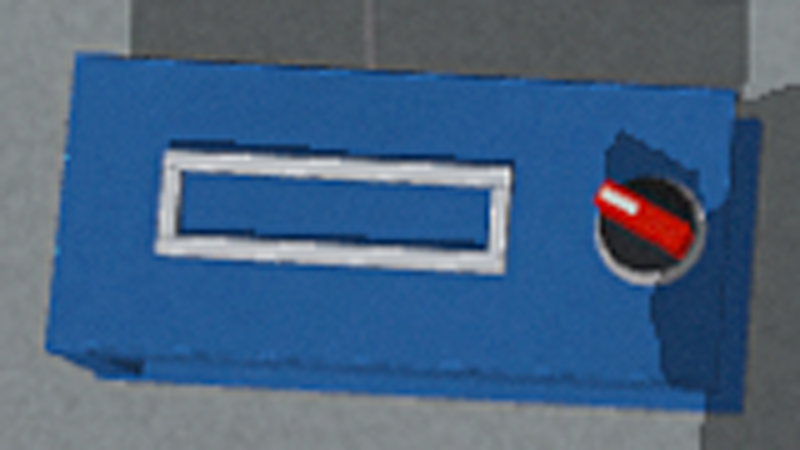

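View pics/tc_lev.png

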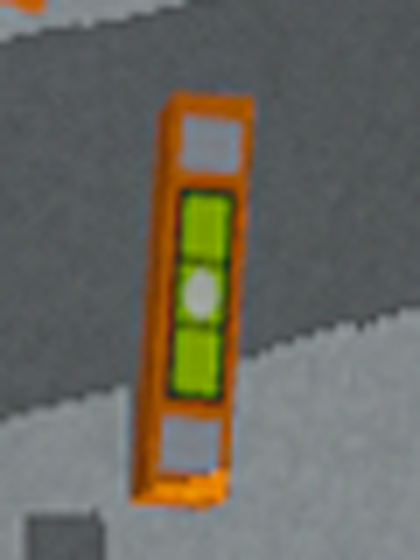

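View pics/sc_riser.png

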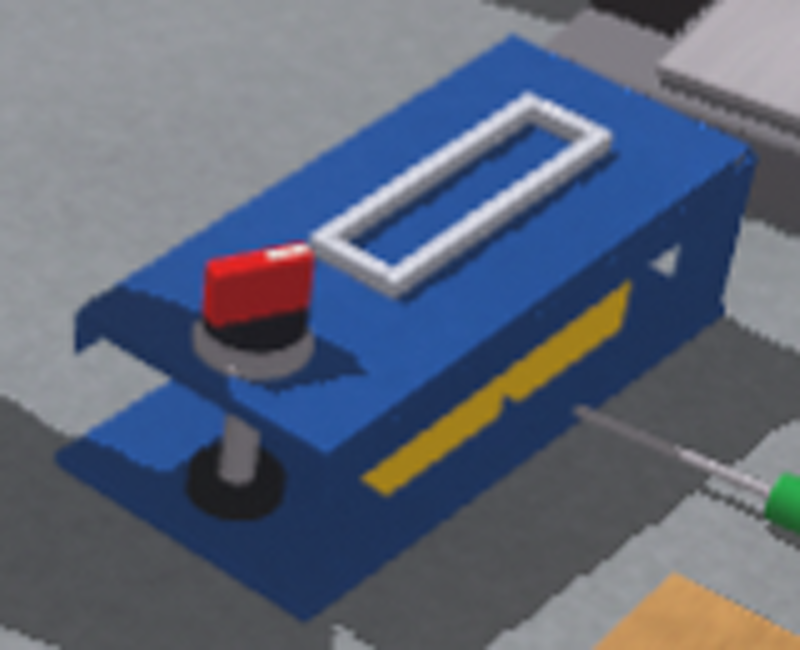

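View pics/sc_lev.png

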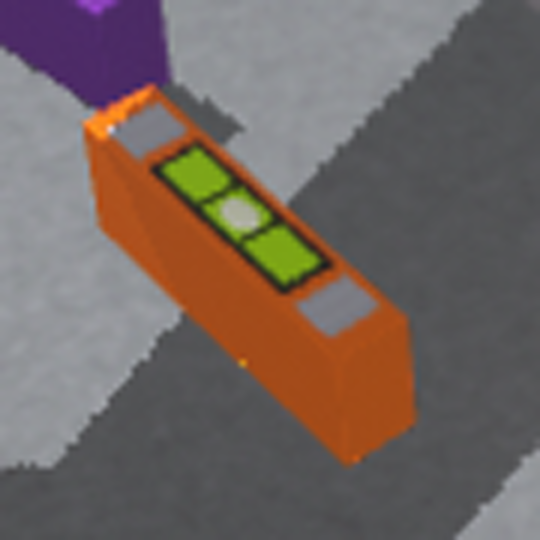

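```bash
cat > fit0.py <<'E'
from h import *
from scipy.optimize import least_squares
T=load("top0");S=load("scene0")
def un(p,x0,y0,s): return np.array([x0,y0])+(np.array(p,float)+.5)/s-.5
# level
tw=un([(182,190),(235,190),(222,400),(168,396)],380,230,7); sw=un([(195,143),(152,170),(332,265),(287,292)],190,255,6)
sc=un([(155,85),(85,125),(408,318),(330,350)],190,255,6)
ct,cs=tw.mean(0),np.vstack([sw.mean(0)]).mean(0)
def r(p):
    x,y,yaw=p[:3]
    # yaw: level axis; points order top: right end is -y world
    c,s=np.cos(yaw),np.sin(yaw)
    P=lambda a,b:[x+c*a-s*b,y+s*a+c*b,50]
    w=p[3]/2
    W=np.array([P(34,w),P(34,-w),P(-34,-w),P(-34,w)])
    O=np.array([P(-70,14),P(70,14),P(-70,-14),P(70,-14)])
    return W,O,P
def res(p):
    W,O,P=r(p); a=proj(T,W)-tw
    d=proj(S,[P(-34,-p[3]/2),P(-34,p[3]/2),P(34,-p[3]/2),P(34,p[3]/2)])
    e=np.r_[a.ravel(),(d-sw).ravel()]
    return e
best=min((least_squares(res,[465,-286,y0,18]) for y0 in(0,np.pi)),key=lambda q:q.cost)
print("level",best.x,best.cost,best.fun.reshape(-1,2).round(1).tolist())
for n,F,c in(("T",T,ct),("S",S,cs)): print(n,back(F,c,50))
# riser
tr=un([(165,150),(512,167),(505,273),(156,254)],120,185,5); sr=un([(612,133),(397,288),(312,238),(527,92)],340,140,5)
ti=un([(182,170),(492,188)],120,185,5)
def deck(p):
    x,y,yaw,z,th=p
    # slot frame: y along, tilt th so -y end low
    c,s=np.cos(yaw),np.sin(yaw);R=np.array([[c,-s,0],[s,c,0],[0,0,1]])
    ct_,st=np.cos(th),np.sin(th);Rx=np.array([[1,0,0],[0,ct_,-st],[0,st,ct_]])
    return R@Rx,np.array([x,y,z])
def rr(p):
    x,y,yaw,th=p; z=100-th*185
    R,o=deck([x,y,yaw,z,th])
    A=np.array([[24.5,83,10],[24.5,-83,10],[-24.5,-83,10],[-24.5,83,10]])@R.T+o
    return np.r_[(proj(T,A)-tr).ravel(),(proj(S,A)-sr).ravel(),[(th-.026)/.02]]
q=least_squares(rr,[570,250,0,.026]);print("slot",q.x,q.cost,q.fun[:-1].reshape(-1,2).round(1).tolist())
x,y,yaw,th=q.x;R,o=deck([x,y,yaw,100-th*185,th]);print("slot pos",o)
g=R@np.array([0,-150,32])+o;print("foot_grip",g)
print("knob topview pred",proj(T,[g,g+[0,0,13]]),"obs disc/bar",un([(650,230),(645,221)],120,185,5))
bt=un([(598,182),(695,230)],120,185,5)
b=un([(603,192),(690,247)],120,185,5);B=back(T,b,g[2]+13);print(B,"bar dir",np.arctan2(*(B[0]-B[1])[[1,0]]),"centre",B.mean(0))
bs=un([(208,262),(312,247)],340,140,5);B=back(S,bs,g[2]+13);print(B,"bar dir S",np.arctan2(*(B[1]-B[0])[[1,0]]))
E
python3 fit0.py
```

```text
level [ 4.64293371e+02 -2.89473790e+02 -6.45829146e-02 -2.56393003e+00] 70.5275307173059 [[4.1, 1.5], [-4.5, 1.4], [-4.1, -0.4], [4.7, 0.2], [-1.9, 3.3], [4.2, -0.6], [-3.5, 1.7], [2.9, -2.1]]
T [[ 465.8517198  -289.32334591   50.        ]]
S [[ 463.08437959 -289.07274231   50.        ]]
slot [ 5.62146176e+02  2.37891316e+02 -3.76367730e-02  2.47710791e-02] 1.1523535108827034 [[0.2, 0.7], [-0.1, 0.4], [-0.2, -0.3], [0.1, 0.2], [0.3, 0.6], [0.3, -0.6], [-0.2, 0.1], [0.2, 0.7]]
slot pos [562.14617584 237.8913162   95.41735037]
foot_grip [556.47390058  87.25149652 123.69225129]
knob topview pred [[248.56894949 228.18956054]
 [247.83072515 227.16462321]] obs disc/bar [[249.6 230.6]
 [248.6 228.8]]
[[566.11510935 105.12593019 136.69225129]
 [540.69934442  64.39259534 136.69225129]] bar dir 1.0129488783501193 centre [553.40722688  84.75926277 136.69225129]
[[539.62316962  69.55220775 136.69225129]
 [564.59154386 109.31692273 136.69225129]] bar dir S 1.010112356996368
```

```bash
sed -i 's/d=proj(S,.*/d=proj(S,[P(-34,p[3]\/2),P(-34,-p[3]\/2),P(34,p[3]\/2),P(34,-p[3]\/2)])/; s/for y0 in(0,np.pi)/for y0 in(0,)/' fit0.py; python3 fit0.py|head -3
```

```text
level [ 4.64292485e+02 -2.89446723e+02 -6.21485083e-02  1.78562367e+01] 5.702177597184859 [[-0.1, 1.2], [-0.3, 1.7], [0.2, -0.1], [0.5, -0.0], [1.3, 1.4], [0.9, 1.3], [-0.2, -0.3], [-0.3, -0.1]]
T [[ 465.8517198  -289.32334591   50.        ]]
S [[ 463.08437959 -289.07274231   50.        ]]
```

>>> {"name": "move_arm", "arguments": {"steps": [0.0237,0.0235,-0.002,-0.0306,0.0237,0.0235,-0.002,-0.0306,0.0237,0.0235,-0.002,-0.0306,0.0237,0.0235,-0.002,-0.0306,0.0237,0.0235,-0.002,-0.0306,0.0237,0.0235,-0.002,-0.0306,0.0237,0.0235,-0.002,-0.0306,0.0237,0.0235,-0.002,-0.0306,0.0237,0.0235,-0.002,-0.0306,0.0237,0.0235,-0.002,-0.0306,0.0237,0.0235,-0.002,-0.0306,0.0237,0.0235,-0.002,-0.0306]}}

```text
t: 1.15
tool_pos: [465.3, -288.9, 167.7]
tool_rot: [-3.14, 0.1, 0.0]
ft_force: [-0.8, -1.2, -0.6]
finger_gap: 85.8
```

```bash
python3 - <<'E'
from plant import env
from h import *
grab(env,"wrist",1); grab(env,"top",1);s=env.state();print(s["t"],s["tool_pos"],s["tool_rot"],s["joint_positions"],s["ft_force"])
E
```

```text
1.25 [ 466.90610531 -286.61827196  167.03955576] [-3.13787240e+00  9.06082478e-02  3.05936535e-04] [-0.61397545 -0.05166621  1.41955522  0.00194386  1.77519807  1.01494937] [-0.43374622 -0.19097764  0.03816528]
```

View pics/wrist1.png

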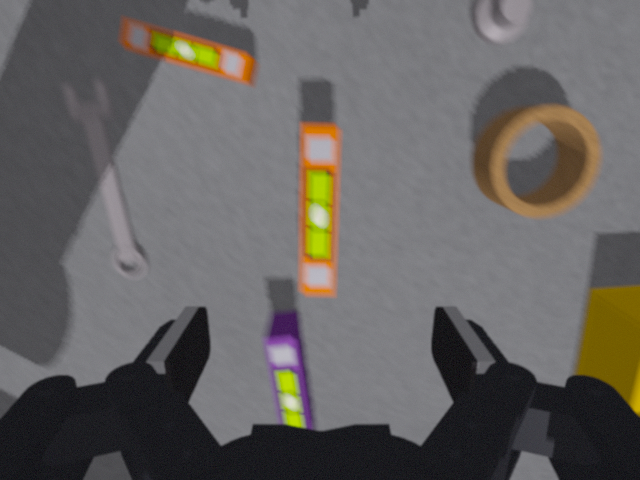

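```bash
python3 - <<'E'
from plant import env
from h import *
f=grab(env,"wrist",2);s=env.state();print(s["t"],s["tool_pos"],s["tool_rot"])
im=f["image"];hsv=cv2.cvtColor(im,cv2.COLOR_BGR2HSV)
m=cv2.inRange(hsv,(28,150,60),(45,255,255)); m[:, :290]=0;m[:,350:]=0;m[:140]=0;m[290:]=0
ys,xs=np.nonzero(m);print(len(xs),xs.min(),xs.max(),ys.min(),ys.max())
P=back(f,np.c_[xs,ys],50); mb=cv2.minAreaRect(P[:,:2].astype(np.float32));print(mb)
crop(f,280,100,80,220,3,"w2.png")
E
```

```text
1.3 [ 465.51042388 -288.44631804  167.30775619] [-3.13932540e+00  9.15530962e-02  1.61681581e-03]
1517 315 338 178 262
((463.7368469238281, -291.5106506347656), (17.140378952026367, 69.81744384765625), 85.13858032226562)
```

View pics/w2.png

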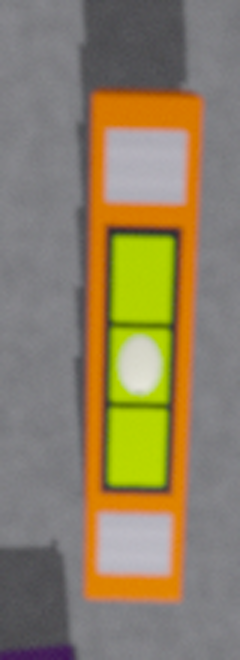

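>>> {"name": "move_arm", "arguments": {"steps": [-0.0015,-0.002,-0.012,-0.015,0,0,-0.02,0,0,0,-0.025,0,0,0,-0.025,0,0,0,-0.025,0,0,0,-0.02,0,0,0,-0.013,0,0,0,-0.008,0,0,0,0,0], "fingers": 60}}

```text
t: 2.05
tool_pos: [461.4, -292.4, 17.8]
tool_rot: [-3.137, 0.124, 0.005]
ft_force: [-0.4, -0.7, -0.1]
finger_gap: 65.0
```

>>> {"name": "move_arm", "arguments": {"steps": [0,0,0,0,0,0,0,0,0,0,0,0,0,0,0,0,0,0,0,0,0,0,0,0], "fingers": 255, "grip_force": 40}}

```text
t: 2.55
tool_pos: [463.2, -292.5, 20.6]
tool_rot: [3.139, -0.121, 0.001]
ft_force: [0.1, 0.7, 0.3]
finger_gap: 0.2
```

```bash
python3 - <<'E'
from plant import env
from h import *
f=grab(env,"wrist",3);s=env.state();print(s["t"],s["tool_pos"],s["tool_rot"],s["finger_gap"],s["ft_force"])
E
```

```text
2.6 [ 463.17098837 -292.37493082   20.42407151] [ 3.13898220e+00 -1.21202282e-01  7.39498436e-04] 0.20635817707587392 [ 0.64536217 -0.5768568  -1.10706238]
```

View pics/wrist3.png

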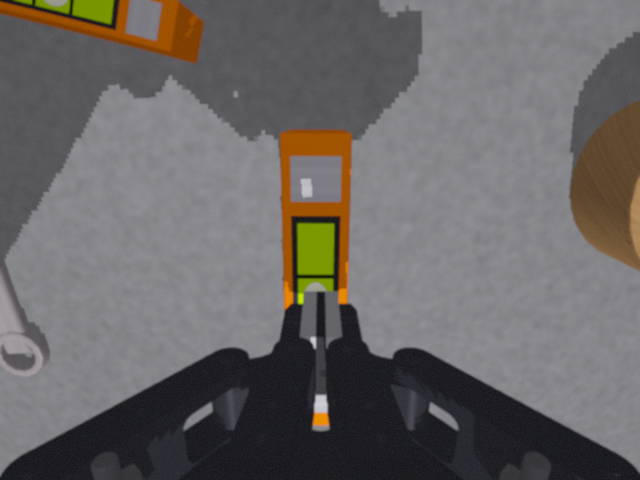

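```bash
python3 - <<'E'
from plant import env
from h import *
for n in("wrist1","wrist3"):
    f=load(n);print(-f["R"].T@f["t"])
f=grab(env,"scene",3);crop(f,150,200,200,150,4,"s3.png");s=env.state();print(s["tool_pos"],s["joint_positions"])
E
```

```text
[ 540.74997222 -294.66302672  349.32459859]
[ 538.45456678 -299.10674054  202.32076249]
[ 463.09275145 -292.36560348   20.28911699] [-6.25267212e-01 -1.43817001e-02  1.64401238e+00  6.97365208e-06
  1.51162786e+00  1.02280427e+00]
```

View pics/s3.png

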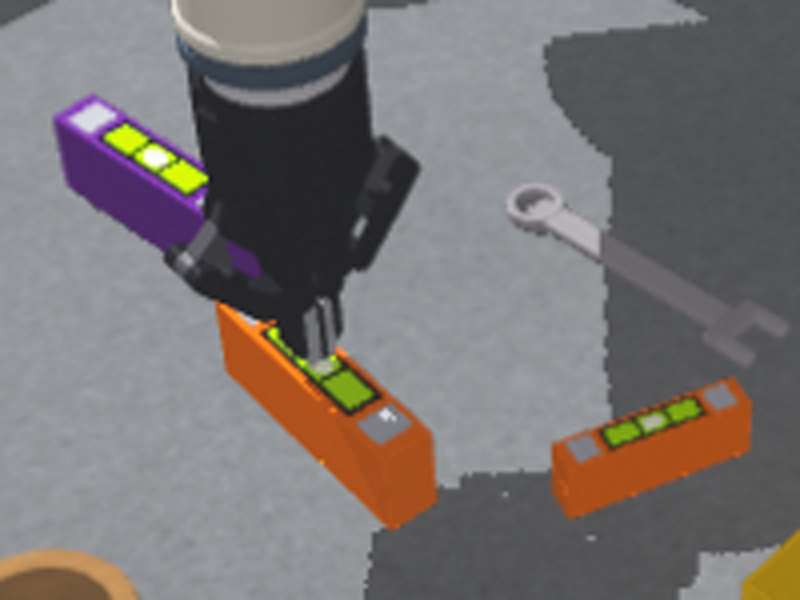

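```bash
python3 - <<'E'
from h import *
S=load("scene3");W=load("wrist3")
for z in(20,35,50,60,70): print(z,proj(S,[[463,-292.4,z]]),proj(W,[[463,-292.4,z]]))
E
```

```text
20 [[229.8557676  302.55053623]] [[318.60956543 274.35073808]]
35 [[229.16594528 297.17876051]] [[318.47802988 286.53298898]]
50 [[228.46426614 291.70798377]] [[318.32440956 300.77647222]]
60 [[227.98975082 288.00451147]] [[318.20685407 311.68769415]]
70 [[227.50975019 284.25508297]] [[318.07455888 323.97918915]]
```

```bash
python3 - <<'E'
from h import *
f=load("wrist3");crop(f,240,110,160,330,3,"w3.png".replace("w3","w3b"))
im=cv2.imread("pics/w3b.png");cv2.imwrite("pics/w3b.png",cv2.resize(im[300:],None,fx=.85,fy=.85))
E
```

```text
(no output)
```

View pics/w3b.png

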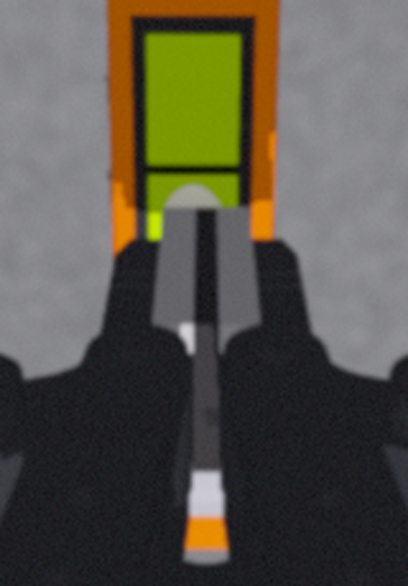

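>>> {"name": "move_arm", "arguments": {"steps": [0,0,0.02,0,0,0,0.025,0,0,0,0.02,0,0,0,0,0]}}

```text
t: 2.98
tool_pos: [465.0, -293.8, 90.5]
tool_rot: [3.135, -0.121, 0.01]
ft_force: [1.0, 0.5, 0.7]
finger_gap: -0.0
```

```bash
python3 - <<'E'
from plant import env
from h import *
f=grab(env,"scene",4);W=grab(env,"wrist",4);crop(f,150,170,200,150,4,"s4.png");s=env.state();print(s["t"],s["tool_pos"],s["finger_gap"],s["ft_force"])
p=s["tool_pos"]
for d in(0,20,30): print(d,(proj(f,[p+[0,0,d]])-[150,170])*4,proj(W,[p+[0,0,d]]))
E
```

```text
3.0833 [ 463.49886669 -292.71194465   85.96048442] -0.3644843736798107 [-0.06240968 -0.1746111  -0.5899598 ]
0 [[307.10194787 433.54707259]] [[317.6757007  274.42143723]]
20 [[303.12172722 402.36833798]] [[317.50032575 290.79982201]]
30 [[301.09633012 386.48148127]] [[317.39811338 300.36305304]]
```

View pics/s4.png

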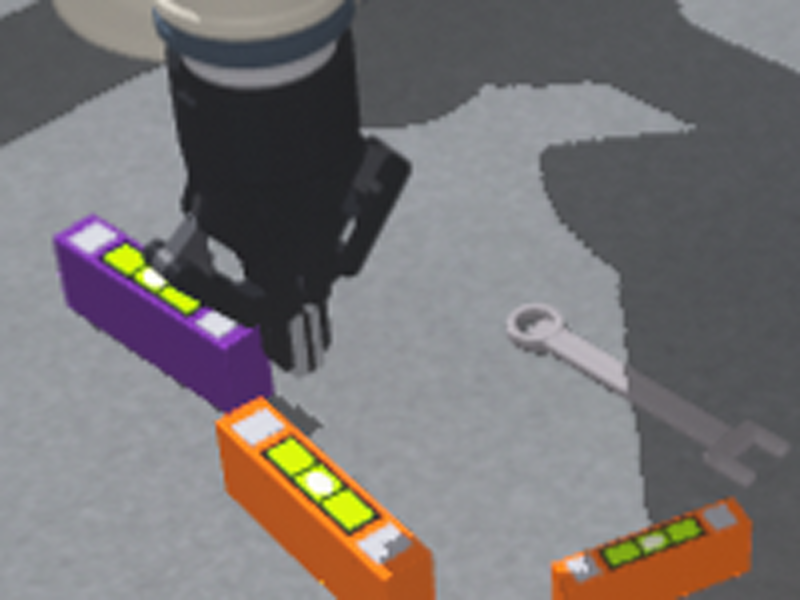

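View pics/wrist4.png

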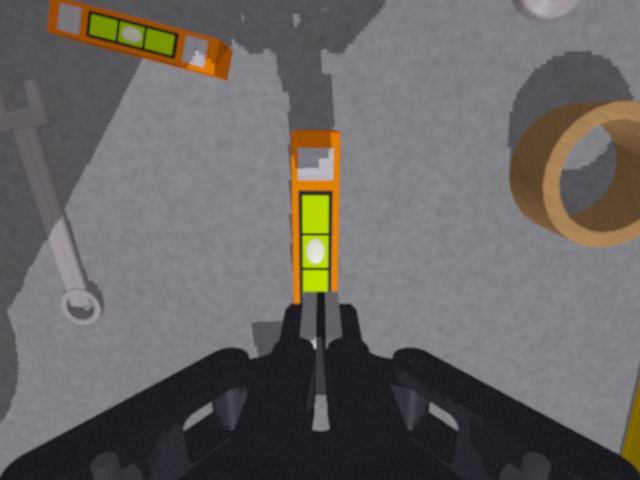

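```bash
python3 - <<'E'
from h import *
S=load("scene4");W=load("wrist4")
a=cv2.undistortPoints(np.array([[[226.2,263.0]]]),S["intrinsics"],np.array([S["k1"],0,0,0,0])).reshape(2,1)
b=cv2.undistortPoints(np.array([[[320.,293.]]]),W["intrinsics"],np.array([W["k1"],0,0,0,0])).reshape(2,1)
X=cv2.triangulatePoints(np.c_[S["R"],S["t"]],np.c_[W["R"],W["t"]],a,b);print((X[:3]/X[3]).ravel(), -W["R"].T@W["t"])
crop(S,200,230,60,50,10,"s4b.png");crop(W,270,270,100,90,8,"w4b.png")
E
```

```text
[ 473.58342825 -295.41187709  132.6050033 ] [ 538.88962545 -299.46852131  270.08383641]
```

View pics/s4b.png

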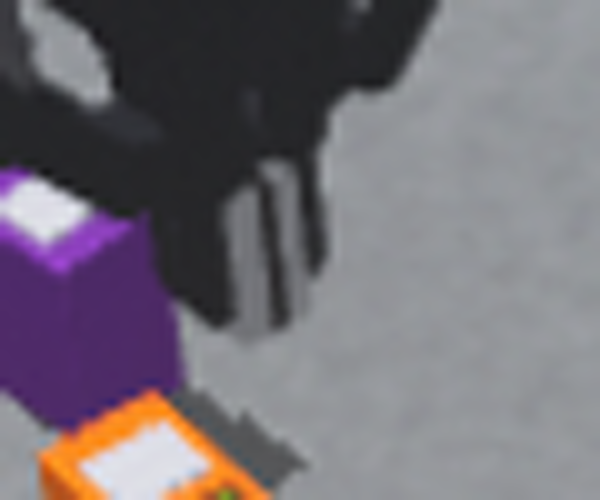

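View pics/w4b.png

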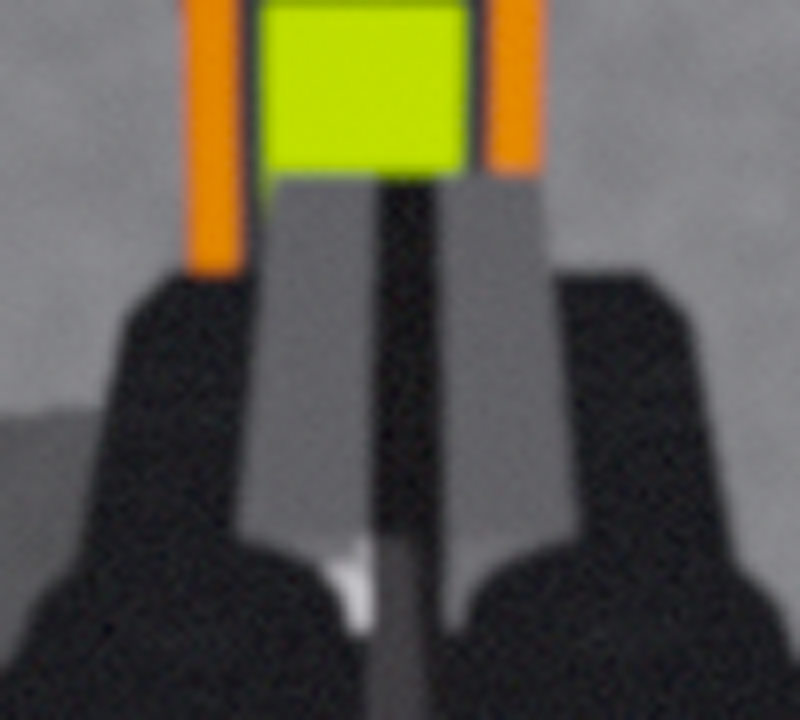

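>>> {"name": "move_arm", "arguments": {"steps": [0,0,0,0,0,0,0,0,0,0,0,0,0,0,-0.02,0,0,0,-0.025,0,0,0,-0.025,0,0,0,-0.016,0,0,0,-0.01,0,0,0,0,0], "fingers": 60}}

```text
t: 3.83
tool_pos: [461.1, -291.0, -14.5]
tool_rot: [-3.136, 0.121, 0.008]
ft_force: [-0.5, -0.7, -0.4]
finger_gap: 65.2
```

```bash
python3 - <<'E'
from plant import env
from h import *
f=grab(env,"scene",5);W=grab(env,"wrist",5);crop(f,150,200,200,150,4,"s5.png");s=env.state();print(s["t"],s["tool_pos"],s["finger_gap"],s["ft_force"])
E
```

```text
3.9333 [ 462.98212351 -292.3720706   -10.76863404] 65.48619385691542 [-0.09368504 -0.35901827  0.88551054]
```

View pics/s5.png

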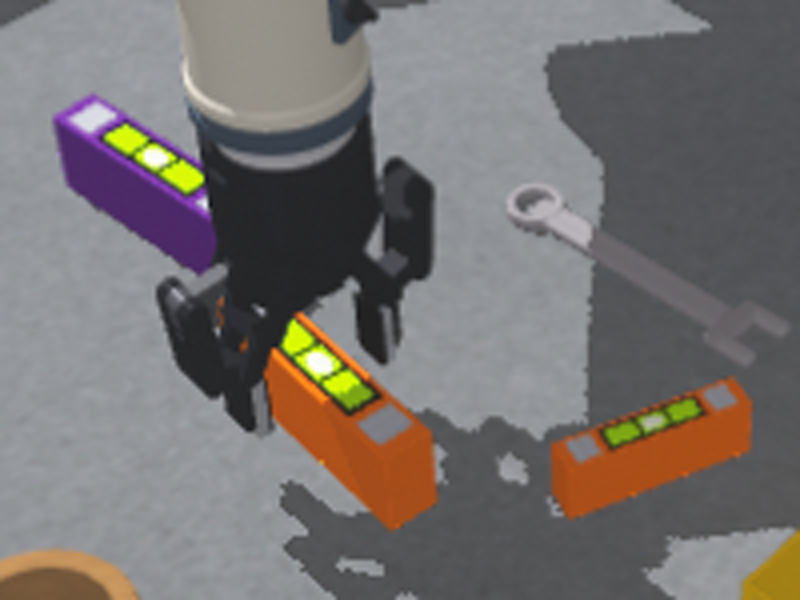

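View pics/wrist5.png

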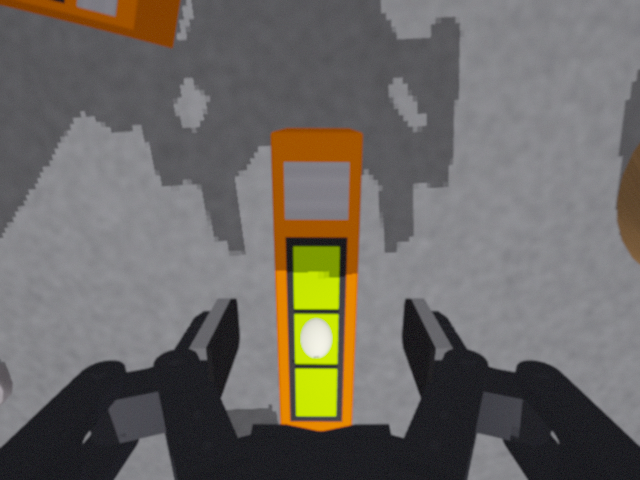

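>>> {"name": "move_arm", "arguments": {"steps": [0,0,-0.008,0,0,0,-0.008,0,0,0,-0.003,0,0,0,0,0]}}

```text
t: 4.27
tool_pos: [462.4, -292.0, -30.9]
tool_rot: [-3.138, 0.122, 0.002]
ft_force: [-0.1, -0.5, -0.4]
finger_gap: 65.3
```

>>> {"name": "move_arm", "arguments": {"steps": [0,0,0,0,0,0,0,0,0,0,0,0,0,0,0,0,0,0,0,0,0,0,0,0], "fingers": 255}}

```text
t: 4.77
tool_pos: [463.4, -292.3, -29.3]
tool_rot: [3.139, -0.121, 0.001]
ft_force: [1.2, 2.3, 3.3]
finger_gap: 27.9
```

```bash
python3 - <<'E'
from plant import env
from h import *
f=grab(env,"scene",6);W=grab(env,"wrist",6);crop(f,150,200,200,150,4,"s6.png");s=env.state();print(s["t"],s["tool_pos"],s["tool_rot"],s["finger_gap"],s["ft_force"])
E
```

```text
4.8667 [ 463.35596206 -292.35232827  -29.32230175] [ 3.13914498e+00 -1.21437538e-01  1.40588180e-03] 27.839461381953296 [1.02344139 2.26614219 5.11477545]
```

View pics/s6.png

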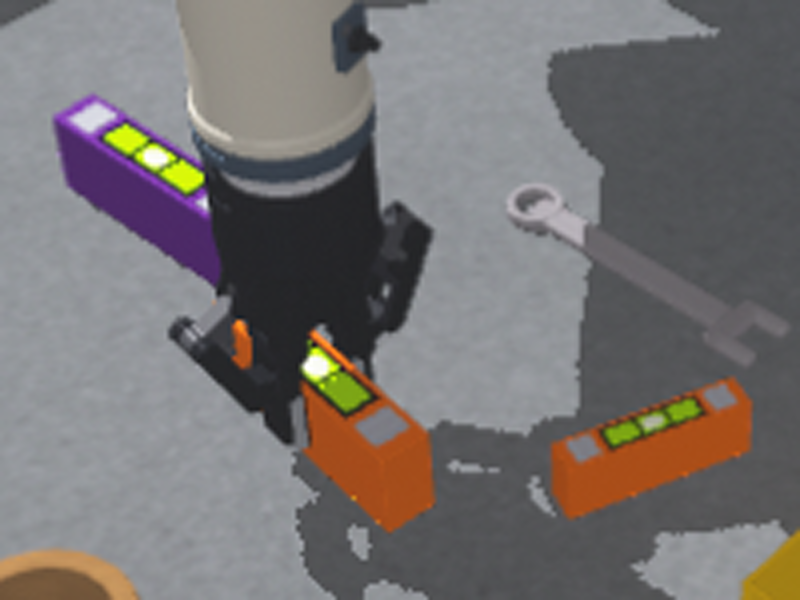

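View pics/wrist6.png

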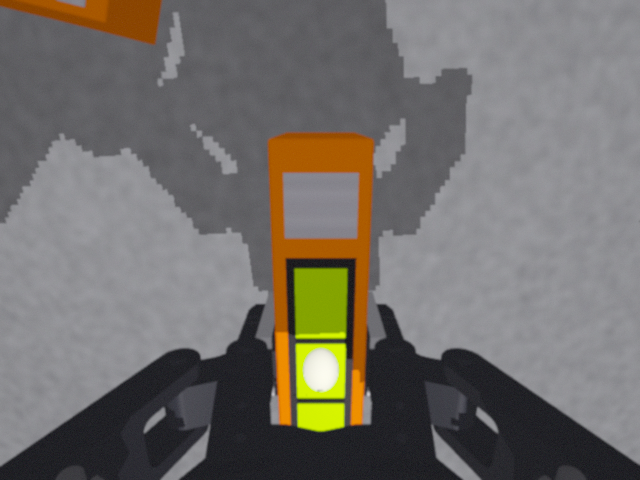

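>>> {"name": "move_arm", "arguments": {"steps": [0,0,0.005,0,0,0,0.015,0,0,0,0.03,0,0,0,0.035,0,0,0,0.035,0,0.003,0.01,0.03,0.03,0.006,0.03,0.01,0.1,0.006,0.033,0,0.1,0.006,0.033,0,0.1,0.006,0.033,0,0.1,0.006,0.033,0,0.1,0.006,0.033,0,0.1]}}

```text
t: 5.87
tool_pos: [501.4, -86.1, 129.2]
tool_rot: [-3.02, -0.863, 0.002]
ft_force: [0.8, -0.4, -2.6]
finger_gap: 27.5
```

>>> {"name": "move_arm", "arguments": {"steps": [0.006,0.033,0,0.1,0.006,0.033,0,0.1,0.006,0.033,0,0.1,0.006,0.033,0,0.1,0.006,0.033,0,0.1,0.006,0.033,0,0.1,0.006,0.033,0,0.1,0.006,0.033,0,0.1,0.006,0.033,0,0.1,0.004,0.02,0,0.05,0,0.005,0,0.02,0,0,0,0]}}

```text
t: 6.87
tool_pos: [559.3, 235.7, 128.6]
tool_rot: [-2.271, -2.17, 0.004]
ft_force: [-0.7, 0.3, -2.5]
finger_gap: 27.4
```

```bash
python3 - <<'E'
from plant import env
from h import *
f=grab(env,"scene",7);T=grab(env,"top",7);W=grab(env,"wrist",7);crop(f,340,80,160,150,4,"s7.png");s=env.state();print(s["t"],s["tool_pos"],s["tool_rot"],s["finger_gap"],s["ft_force"],s["joint_positions"])
E
```

```text
7.0167 [559.86316459 233.29265791 129.63421662] [ 2.27641191e+00  2.16462994e+00 -2.07160967e-03] 27.534460480192394 [ 0.00835476  0.43048984 -2.85005751] [ 3.39243182e-01  1.06064821e-01  1.32500538e+00 -8.26998182e-04
  1.71160091e+00  3.89457366e-01]
```

View pics/s7.png

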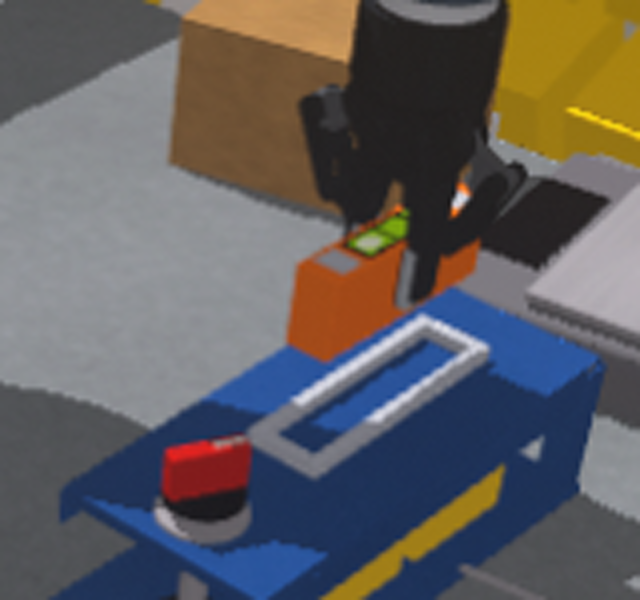

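View pics/wrist7.png

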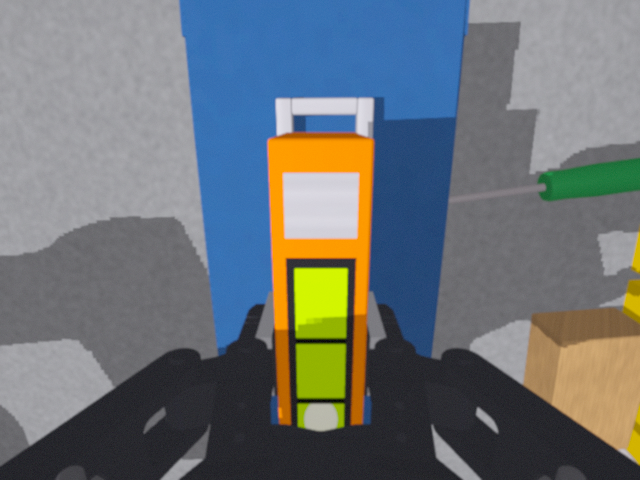

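View pics/top7.png

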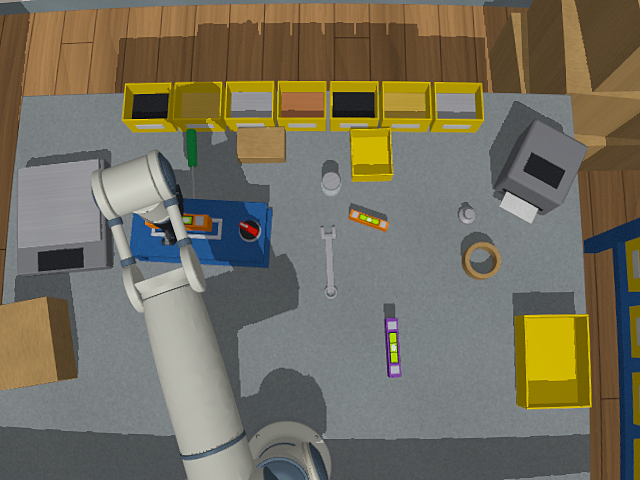

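```bash
python3 - <<'E'
from plant import env
from h import *
W=load("wrist7");crop(W,255,85,140,190,4,"w7.png");crop(W,170,0,310,60,2.5,"w7b.png")
p=np.array([559.9,234.5,129.5])
lt=back(W,[[282,173],[359,173],[283,238],[359,238],[288.5,259.5],[355,259.5],[322,370]],p[2]+79.3);print(lt)
E
```

```text
[[552.49770973 295.52499504 208.8       ]
 [572.82398059 294.51875064 208.8       ]
 [551.36224774 277.56467696 208.8       ]
 [572.45536308 276.52418394 208.8       ]
 [552.41570349 271.13608762 208.8       ]
 [571.20065986 270.21027951 208.8       ]
 [560.09755492 233.80606429 208.8       ]]
```

View pics/w7.png

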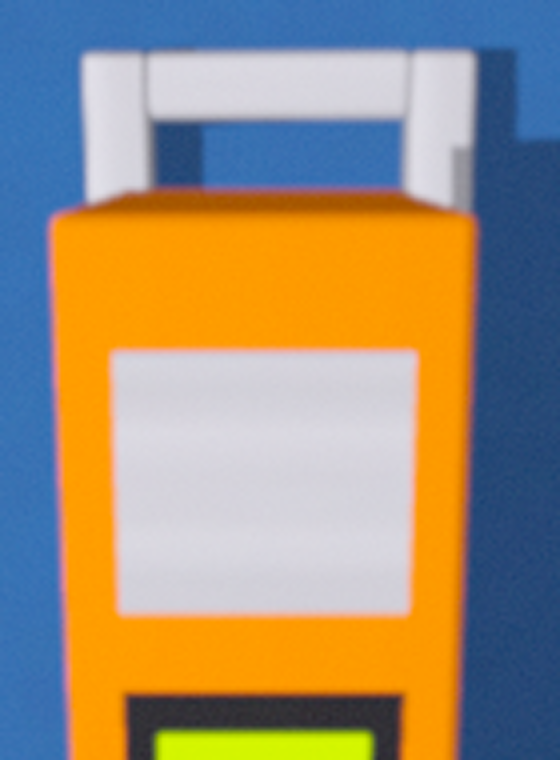

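View pics/w7b.png

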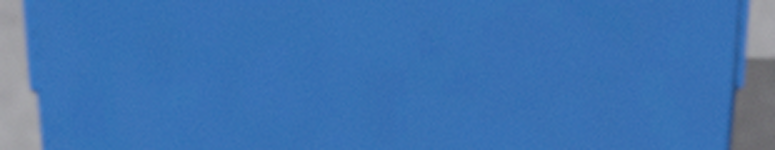

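```bash
python3 - <<'E'
from h import *
W=load("wrist7");zt=129.5+79.3
L=back(W,[[295,339.5],[347,339.5],[297,402],[346,402],[267.6,140],[373.7,140],[268,138],[374,138]],zt);print(L.round(1))
z=107.1
A=back(W,[[275.6,98],[373.7,98],[292,114.5],[356.3,114.5],[278,136],[372,136]],z);print(A.round(1))
B=back(W,[[187,45],[212,300],[464,45],[441,300]],100);print(B.round(1))
print("yaw", [np.arctan2(*(B[i]-B[i+1])[:2]) for i in(0,2)])
E
```

```text
[[552.4 245.2 208.8]
 [568.2 244.4 208.8]
 [551.4 221.9 208.8]
 [567.3 221.1 208.8]
 [549.4 304.2 208.8]
 [576.8 302.8 208.8]
 [549.6 304.7 208.8]
 [576.9 303.3 208.8]]
[[541.3 320.  107.1]
 [590.4 317.5 107.1]
 [549.  311.6 107.1]
 [581.5 310.  107.1]
 [541.  301.4 107.1]
 [589.3 299.  107.1]]
[[497.8 348.4 100. ]
 [492.2 207.1 100. ]
 [637.4 341.5 100. ]
 [631.2 200.2 100. ]]
yaw [np.float64(0.039666007306769224), np.float64(0.043443076366839875)]
```

>>> {"name": "move_arm", "arguments": {"steps": [0.0023,0.0025,-0.005,0,0,0,-0.012,0,0,0,-0.012,0,0,0,-0.01,0,0,0,-0.006,0,0,0,-0.003,0,0,0,0,0]}}

```text
t: 7.6
tool_pos: [561.6, 236.8, 80.5]
tool_rot: [-2.274, -2.166, 0.003]
ft_force: [0.1, -0.1, -3.0]
finger_gap: 27.4
```

```bash
python3 - <<'E'
from plant import env
from h import *
f=grab(env,"scene",8);W=grab(env,"wrist",8);crop(f,370,120,140,100,5,"s8.png");crop(W,220,40,200,160,4,"w8.png");s=env.state();print(s["t"],s["tool_pos"],s["tool_rot"],s["finger_gap"],s["ft_force"])
E
```

```text
7.7 [562.36902053 237.21902404  82.36229401] [2.27424871e+00 2.16717833e+00 5.85960141e-04] 27.608502533357882 [ 0.54797703 -0.64269561 -2.15017377]
```

View pics/s8.png

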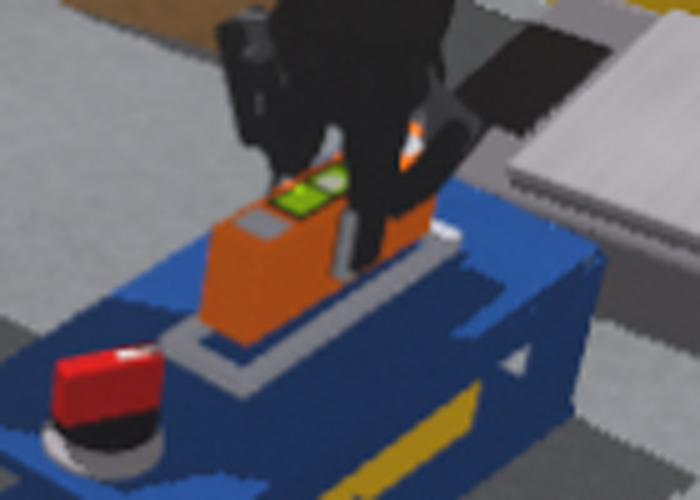

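View pics/w8.png

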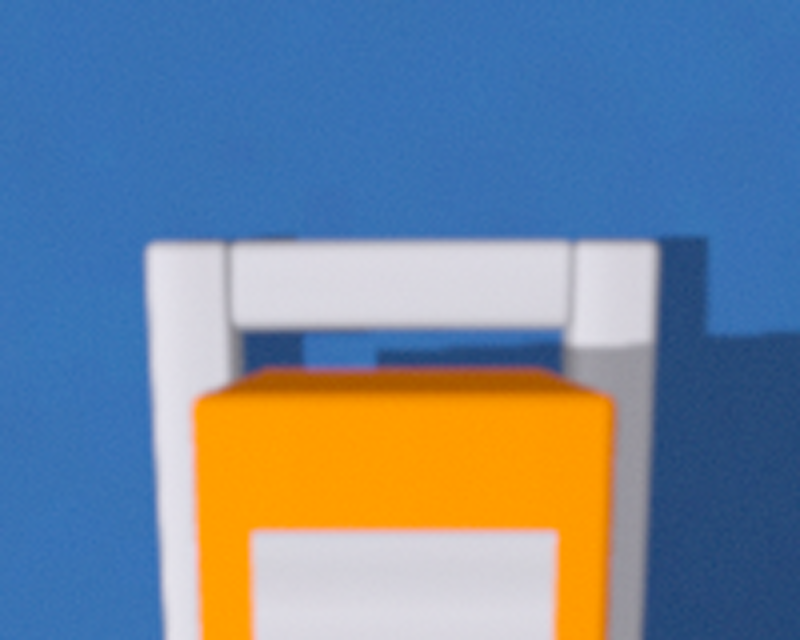

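```bash
python3 - <<'E'
from h import *
W=load("wrist8")
def c(x,y):return [220+(x+.5)/4-.5,40+(y+.5)/4-.5]
print(back(W,[c(232,327),c(570,327),c(147,241),c(658,241)],107.1).round(1))
print(back(W,[c(255,368),c(550,368)],110.8).round(1))
print(back(W,[c(195,400),c(614,400)],160.8).round(1))
E
```

```text
[[548.8 312.  107.1]
 [581.7 310.4 107.1]
 [541.2 320.3 107.1]
 [590.3 318.  107.1]]
[[551.1 308.1 110.8]
 [579.3 306.7 110.8]]
[[551.8 307.5 160.8]
 [578.9 306.2 160.8]]
```

>>> {"name": "move_arm", "arguments": {"steps": [0,-0.001,-0.003,0,0,0,-0.003,0,0,0,-0.003,0,0,0,-0.002,0,0,0,0,0]}}

```text
t: 8.12
tool_pos: [561.9, 236.1, 70.3]
tool_rot: [-2.274, -2.167, 0.002]
ft_force: [-1.0, -1.3, -2.9]
finger_gap: 27.6
```

>>> {"name": "move_arm", "arguments": {"steps": [0,0,-0.001,0,0,0,-0.001,0,0,0,0,0,0,0,0,0]}}

```text
t: 8.45
tool_pos: [562.3, 236.2, 69.2]
tool_rot: [2.274, 2.167, 0.0]
ft_force: [-0.2, -0.2, -2.7]
finger_gap: 27.3
```

>>> {"name": "move_arm", "arguments": {"steps": [0,0,-0.001,0,0,0,0,0,0,0,-0.0007,0,0,0,0,0]}}

```text
t: 8.78
tool_pos: [562.5, 236.1, 68.8]
tool_rot: [2.274, 2.167, 0.002]
ft_force: [-3.0, -3.1, 5.4]
finger_gap: 27.7
```

>>> {"name": "move_arm", "arguments": {"steps": [0,0,-0.0007,0,0,0,0,0,0,0,0,0]}}

```text
t: 9.03
tool_pos: [562.6, 235.9, 68.3]
tool_rot: [2.274, 2.166, 0.002]
ft_force: [-2.5, -4.5, 5.3]
finger_gap: 27.6
```

>>> {"name": "move_arm", "arguments": {"steps": [0,0,0,0,0,0,0,0,0,0,0,0,0,0,0,0,0,0,0,0], "fingers": 110}}

```text
t: 9.45
tool_pos: [562.2, 236.2, 66.4]
tool_rot: [-2.274, -2.167, 0.0]
ft_force: [-0.2, -0.5, 1.9]
finger_gap: 48.5
```

```bash
python3 - <<'E'
from plant import env
from h import *
f=grab(env,"scene",9);W=grab(env,"wrist",9);crop(f,370,120,140,100,5,"s9.png");crop(W,220,40,200,160,4,"w9.png");s=env.state();print(s["t"],s["tool_pos"],s["finger_gap"],s["ft_force"])
E
```

```text
9.55 [562.19114883 236.19782502  66.44755455] 48.71785471950158 [ 0.30041191  0.17607304 -0.06175812]
```

View pics/s9.png

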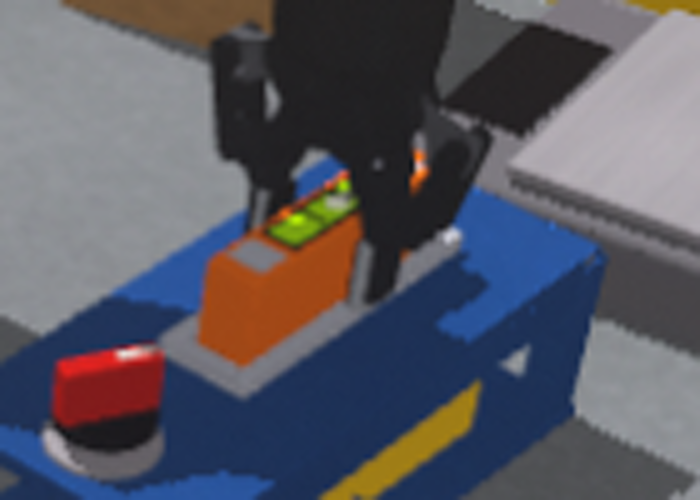

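View pics/wrist9.png

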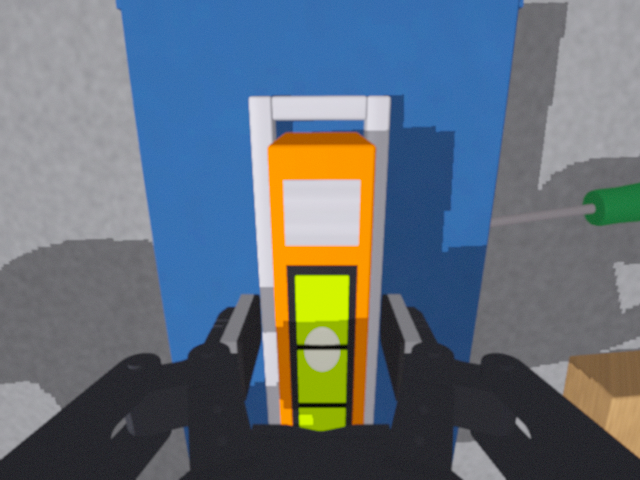

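>>> {"name": "move_arm", "arguments": {"steps": [0,0,0.02,0,0,0,0.035,0,0,0,0.035,0,0,-0.015,0.02,-0.05,-0.001,-0.03,0.004,-0.1,-0.001,-0.03,0,-0.1,-0.002,-0.03,0,-0.1,-0.001,-0.025,0,-0.1,-0.001,-0.02,0,-0.07,0,0,0,0,0,0,0,0], "fingers": 100}}

```text
t: 10.47
tool_pos: [556.3, 85.4, 180.8]
tool_rot: [-2.756, -1.508, -0.001]
ft_force: [-0.5, -0.2, -0.2]
finger_gap: 51.7
```

```bash
python3 - <<'E'
from plant import env
from h import *
W=grab(env,"wrist",10);s=env.state();print(s["t"],s["tool_pos"],s["tool_rot"],s["finger_gap"],s["ft_force"],-W["R"].T@W["t"])
E
```

```text
10.5167 [556.32510553  86.28920308 180.73442439] [-2.75417811e+00 -1.51048711e+00 -6.68938974e-04] 52.10477840170802 [-0.105614    0.03644204 -0.01271189] [596.87949035 148.31956429 362.47605025]
```

View pics/wrist10.png

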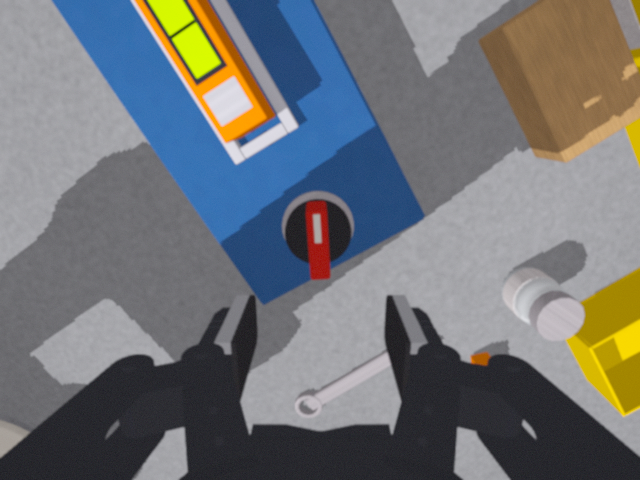

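```bash
python3 - <<'E'
from h import *
W=load("wrist10");crop(W,270,180,100,120,6,"w10.png")
A=back(W,[[306,201],[327,201],[329.5,277],[311,278]],135.2);print(A.round(1),A.mean(0))
B=back(W,[[319,227]],108);print(B)
a=(A[0]+A[1]-A[2]-A[3])/2;print(np.hypot(*a[:2]),np.arctan2(a[1],a[0]), "tool yaw",2*np.arctan2(-1.5105,-2.754)+2*np.pi)
E
```

```text
[[564.3 113.4 135.2]
 [574.9 106.6 135.2]
 [549.9  64.  135.2]
 [539.6  69.8 135.2]] [557.17840511  88.46438448 135.2       ]
[[557.97780766  89.22510003 108.        ]]
49.727894002114944 1.0468552121169457 tool yaw 1.0033431796281196
```

View pics/w10.png

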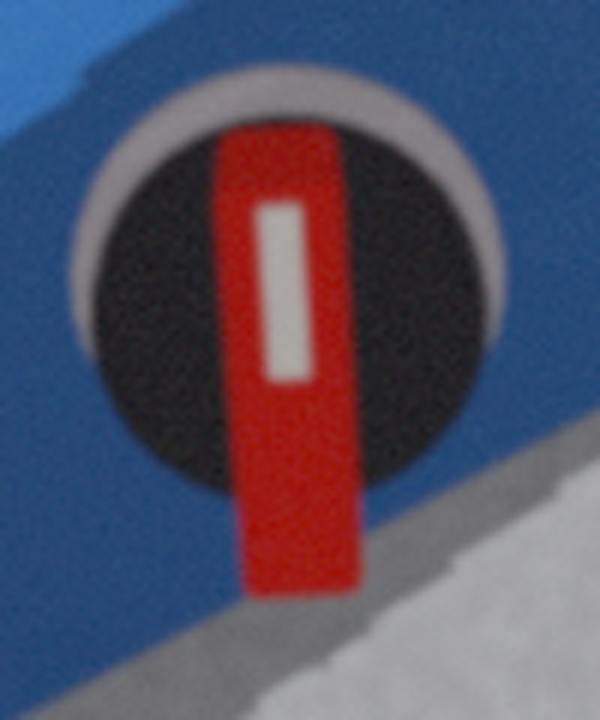

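>>> {"name": "move_arm", "arguments": {"steps": [0.0004,0.0008,-0.015,0.043,0,0,-0.025,0,0,0,-0.025,0,0,0,-0.02,0,0,0,-0.012,0,0,0,-0.006,0,0,0,-0.003,0,0,0,0,0]}}

```text
t: 11.18
tool_pos: [556.9, 87.4, 75.0]
tool_rot: [2.721, 1.57, 0.0]
ft_force: [0.7, 0.4, 1.0]
finger_gap: 52.1
```

```bash
python3 - <<'E'
from plant import env
from h import *
W=grab(env,"wrist",11);S=grab(env,"scene",11);crop(S,350,120,140,120,5,"s11.png");s=env.state();print(s["t"],s["tool_pos"],s["tool_rot"],s["finger_gap"],s["ft_force"])
E
```

```text
11.2833 [557.44071162  87.22365376  76.19819555] [2.72087255 1.56878813 0.00320943] 51.96454301376822 [-0.37568966 -0.13539011 -0.43272928]
```

View pics/wrist11.png

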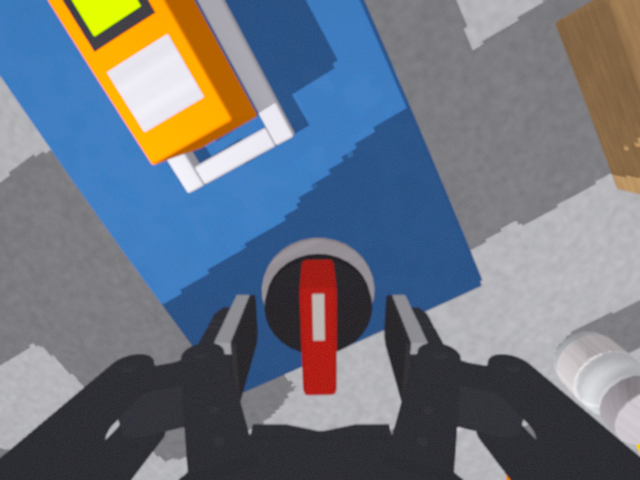

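View pics/s11.png

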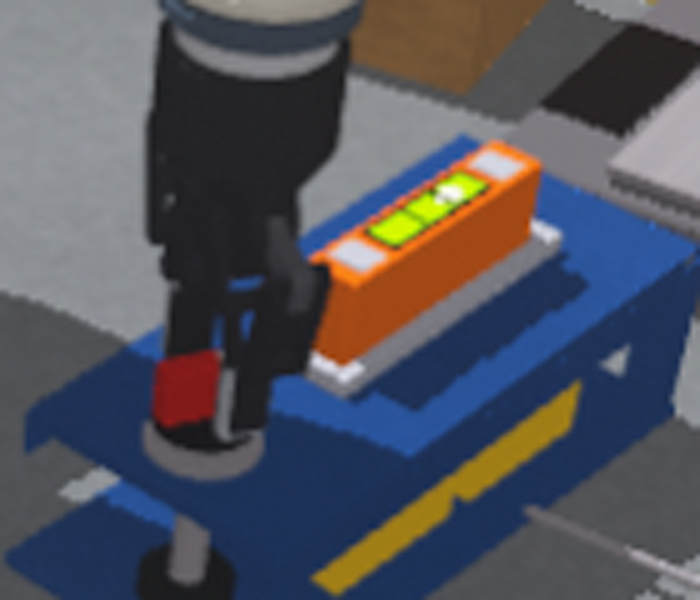

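```bash
cat >> h.py <<'E'
def tri(f,a,g,b):
    u=lambda f,a:cv2.undistortPoints(np.array([[a]],float),f["intrinsics"],np.array([f["k1"],0,0,0,0.])).reshape(2,1)
    X=cv2.triangulatePoints(np.c_[f["R"],f["t"]],np.c_[g["R"],g["t"]],u(f,a),u(g,b));return (X[:3]/X[3]).ravel()
def lin(f,g,a,b):pass
E
python3 - <<'E'
from h import *
W=load("wrist11");S=load("scene11")
X=tri(W,[396,296],S,[396.4,207]);print(X,proj(W,[X]),proj(S,[X]))
for z in(108,113,118,122,126,130):
    # ray from wrist at z
    P=back(W,[[396,296]],z);print(z,P.round(1),((proj(S,P)-[350,120])*5).round())
E
```

```text
[582.94831287  75.27148408 114.60662196] [[389.9025284  304.29942981]] [[398.23731456 207.84451399]]
108 [[586.4  73.9 108. ]] [[244. 457.]]
113 [[586.7  76.5 113. ]] [[250. 445.]]
118 [[587.   79.2 118. ]] [[255. 433.]]
122 [[587.2  81.3 122. ]] [[260. 423.]]
126 [[587.4  83.4 126. ]] [[264. 414.]]
130 [[587.6  85.5 130. ]] [[269. 404.]]
```

>>> {"name": "move_arm", "arguments": {"steps": [-0.0005,0,0.0035,0,0,0,0,0,0,0,0,0,0,0,0,0,0,0,0,0,0,0,0,0,0,0,0,0,0,0,0,0], "fingers": 255, "grip_force": 40}}

```text
t: 11.95
tool_pos: [555.9, 87.5, 79.6]
tool_rot: [-2.721, -1.569, -0.001]
ft_force: [-3.2, 1.2, 5.9]
finger_gap: 12.1
```

```bash
python3 - <<'E'
from plant import env
from h import *
W=grab(env,"wrist",12);S=grab(env,"scene",12);T=grab(env,"top",12);crop(S,350,120,140,120,5,"s12.png");crop(T,120,185,160,90,5,"t12.png");s=env.state();print(s["t"],s["tool_pos"],s["tool_rot"],s["finger_gap"],s["ft_force"],s["wrist_torque"])
E
```

```text
12.1 [555.94861637  87.4763012   79.63637012] [-2.72082088e+00 -1.56918818e+00 -1.25409792e-03] 11.999605706324 [-3.61519432  1.39520268  6.07514939] [0.29096147 0.79564237 0.18949355]
```

View pics/s12.png

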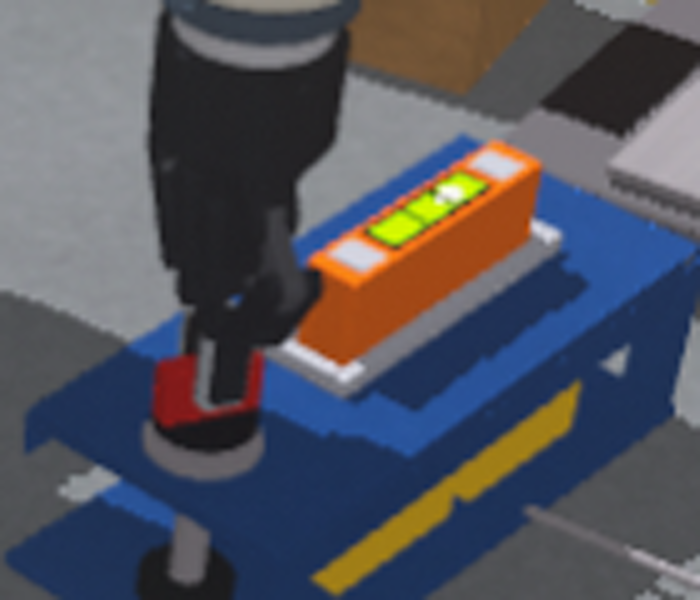

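View pics/t12.png

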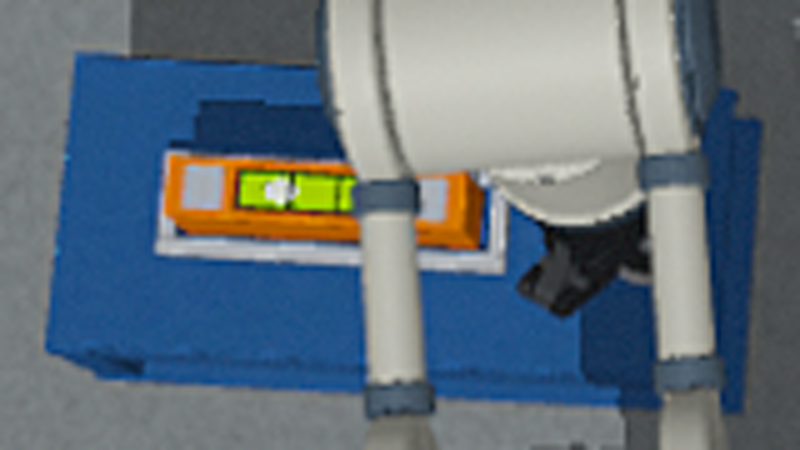

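>>> {"name": "move_arm", "arguments": {"steps": [0,0,0.0003,-0.04,0,0,0.0006,-0.08,0,0,0.0006,-0.08,0,0,0.0006,-0.08,0,0,0.0006,-0.08,0,0,0.0006,-0.08,0,0,0.0006,-0.08,0,0,0.0006,-0.08,0,0,0.0006,-0.08,0,0,0.0006,-0.08,0,0,0.0006,-0.08,0,0,0.0006,-0.06]}}

```text
t: 13.1
tool_pos: [556.5, 87.5, 86.5]
tool_rot: [-3.133, -0.224, -0.002]
ft_force: [-0.6, 1.6, 3.3]
finger_gap: 12.3
```

>>> {"name": "move_arm", "arguments": {"steps": [0,0,0.0006,-0.08,0,0,0.0003,-0.04,0,0,0,0,0,0,0,0,0,0,0,0,0,0,0,0,0,0,0,0,0,0,0,0,0,0,0,0,0,0,0,0,0,0,0,0]}}

```text
t: 14.02
tool_pos: [556.6, 87.6, 87.4]
tool_rot: [-3.14, -0.043, -0.003]
ft_force: [-0.4, 2.6, 5.7]
finger_gap: 12.1
```

>>> {"name": "move_arm", "arguments": {"steps": [0,0,0,0,0,0,0,0,0,0,0,0,0,0,0,0,0,0,0,0,0,0,0,0,0,0,0,0,0,0,0,0]}}

```text
t: 14.68
tool_pos: [556.6, 87.5, 87.4]
tool_rot: [-3.14, -0.043, -0.003]
ft_force: [-2.3, 1.9, 6.2]
finger_gap: 11.9
```

```bash
python3 - <<'E'
from plant import env
from h import *
W=grab(env,"wrist",13);S=grab(env,"scene",13);crop(S,410,140,60,40,12,"s13.png");crop(S,350,120,140,120,5,"s13b.png");s=env.state();print(s["t"],s["tool_pos"],s["tool_rot"],s["finger_gap"],s["ft_force"],s["wrist_torque"])
E
```

```text
14.7833 [556.56268355  87.55447797  87.37890912] [-3.14010933e+00 -4.30238994e-02 -2.74001963e-03] 12.189416443443129 [-0.44580107  2.95587677  6.02884023] [ 0.39331415  0.60636033 -0.08740116]
```

View pics/s13.png

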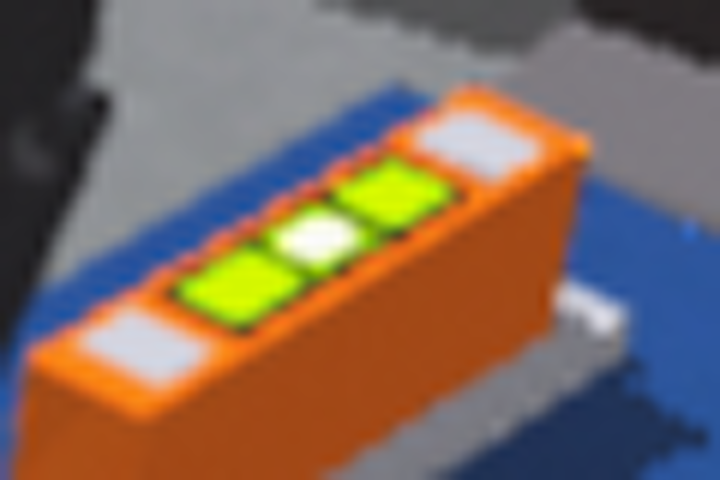

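View pics/s13b.png

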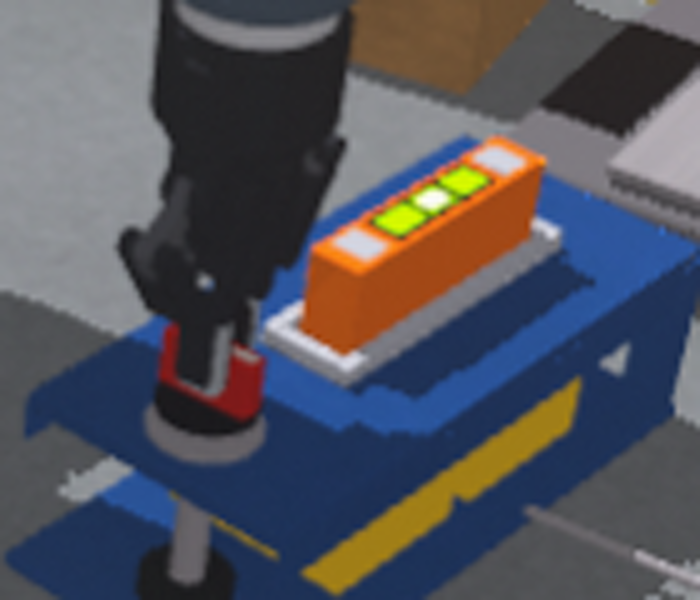

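View pics/wrist13.png

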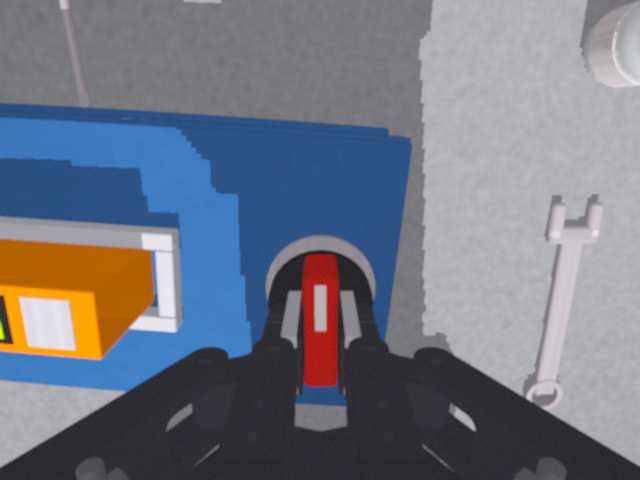

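>>> {"name": "move_arm", "arguments": {"steps": [0,0,0,0,0,0,0,0,0,0,0,0,0,0,0,0,0,0,0.015,0,0,0,0.03,0,0,0,0.035,0,0,0.01,0.03,0.05,0,0.025,0.01,0.1,0.001,0.03,0,0.1,0.001,0.03,0,0.1,0.001,0.03,0,0.1], "fingers": 120}}

```text
t: 15.78
tool_pos: [559.3, 212.9, 206.3]
tool_rot: [3.051, 0.747, 0.001]
ft_force: [-0.2, 0.3, -0.5]
finger_gap: 45.4
```

```bash
python3 - <<'E'
from plant import env
from h import *
W=grab(env,"wrist",14);S=grab(env,"scene",14);crop(S,410,140,60,40,12,"s14.png");s=env.state();print(s["t"],s["tool_pos"],s["tool_rot"],s["finger_gap"],s["ft_force"])
E
```

```text
15.8833 [558.55639394 215.67808964 204.99317186] [-3.04906242e+00 -7.51064219e-01  1.77131091e-03] 45.30194261017837 [ 0.42982844 -0.86174086  0.67432809]
```

View pics/wrist14.png

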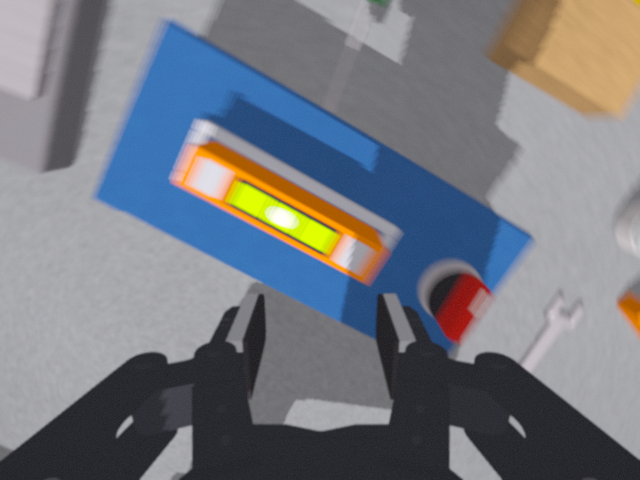

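View pics/s14.png

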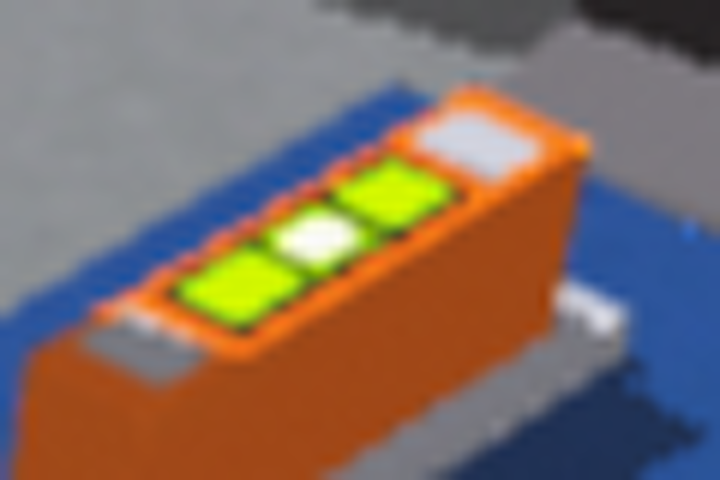

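>>> {"name": "move_arm", "arguments": {"steps": [0,0,0,0,0,0,0,0,0,0,0,0,0,0,0,0], "fingers": 255}}

```text
t: 16.22
tool_pos: [559.4, 210.8, 206.1]
tool_rot: [3.054, 0.737, 0.0]
ft_force: [0.5, -0.1, -0.2]
finger_gap: 0.4
```

```bash
python3 - <<'E'
from plant import env
from h import *
W=grab(env,"wrist",15);crop(W,160,110,260,190,3,"w15.png");s=env.state();print(s["t"],s["tool_pos"],s["tool_rot"],s["finger_gap"],s["ft_force"])
E
```

```text
16.2667 [559.36406222 210.85325516 206.15961441] [3.05370470e+00 7.37092590e-01 4.38515003e-04] 0.1811834400000435 [-0.21108235  0.29900924  0.7129246 ]
```

View pics/w15.png

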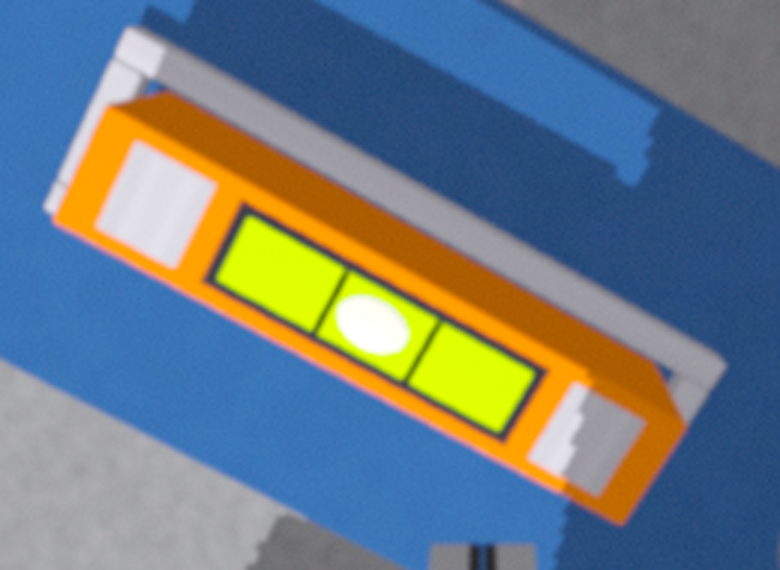

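>>> {"name": "move_arm", "arguments": {"steps": [0.0005,0.01,0,-0.07,0.0005,0.01,0,-0.07,0.0005,0.01,0,-0.07,0.0005,0.01,0,-0.07,0.0005,0.01,-0.01,-0.07,0.0005,0.01,-0.01,-0.07,0.0005,0.008,-0.012,-0.05,0.0005,0.004,-0.012,-0.04,0.0003,0.002,-0.01,0,0,0,-0.006,0,0,0,-0.003,0,0,0,0,0]}}

```text
t: 17.27
tool_pos: [563.3, 285.2, 142.3]
tool_rot: [3.141, -0.054, -0.002]
ft_force: [0.3, -0.7, 0.3]
finger_gap: 0.2
```

>>> {"name": "move_arm", "arguments": {"steps": [0,0,0,0,0,0,0,0,0,0,0,0,0,0,0,0]}}

```text
t: 17.6
tool_pos: [563.7, 285.9, 143.7]
tool_rot: [-3.141, 0.054, -0.002]
ft_force: [-0.3, -0.2, -0.4]
finger_gap: -0.2
```

```bash
python3 - <<'E'
from plant import env
from h import *
W=grab(env,"wrist",16);S=grab(env,"scene",16);crop(S,400,80,110,90,7,"s16.png");s=env.state();print(s["t"],s["tool_pos"],s["tool_rot"],s["finger_gap"],s["ft_force"],s["joint_positions"])
E
```

```text
17.7 [563.58397227 285.96084686 143.37643323] [-3.14089965e+00  5.39493412e-02 -8.33066102e-04] -0.07051611894256193 [ 0.12793791 -0.41726919  0.12679164] [ 4.15731164e-01  1.72632999e-01  1.22811118e+00 -1.42835264e-05
  1.74027069e+00  2.02087450e+00]
```

View pics/s16.png

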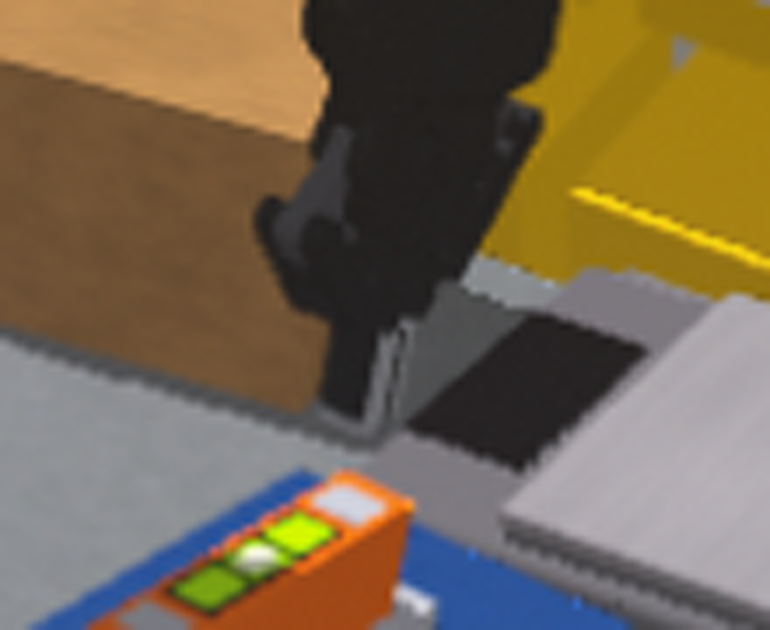

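View pics/wrist16.png

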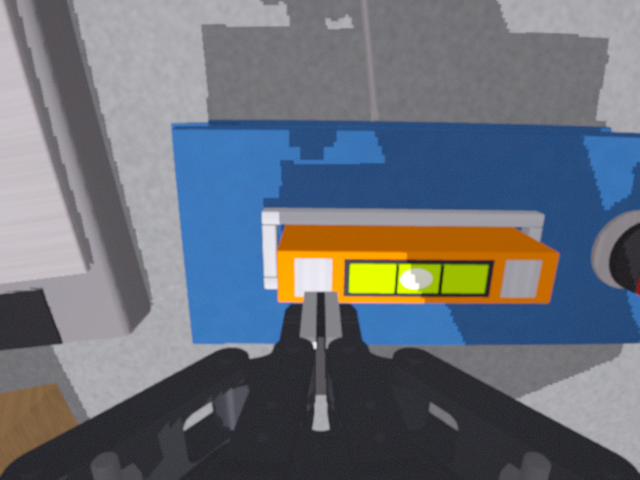

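```bash
python3 - <<'E'
from h import *
W=load("wrist16");S=load("scene16");crop(W,340,250,160,60,5,"w16.png")
print(back(W,[[279,250],[279,302],[315,275],[418.5,279],[556,250],[552,302]],150).round(1))
print(tri(W,[320.5,292.5],S,[400+383/7,80+438/7]))
E
```

```text
[[579.6 304.5 150. ]
 [551.9 306.4 150. ]
 [566.  287.7 150. ]
 [562.1 236.5 150. ]
 [574.9 169.  150. ]
 [546.5 166.7 150. ]]
[573.8095342  285.1393748  181.99791785]
```

View pics/w16.png

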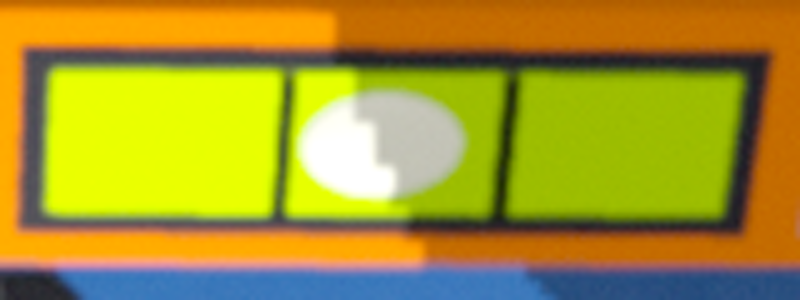

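>>> {"name": "move_arm", "arguments": {"steps": [0.002,0,-0.006,0,0,0,-0.008,0,0,0,-0.006,0,0,0,-0.003,0,0,0,0,0,0,0,0,0]}}

```text
t: 18.2
tool_pos: [565.2, 285.9, 119.3]
tool_rot: [3.141, -0.054, -0.002]
ft_force: [-0.3, -0.4, 0.3]
finger_gap: 0.2
```

>>> {"name": "move_arm", "arguments": {"steps": [0,0,-0.001,0,0,0,-0.001,0,0,0,-0.001,0,0,0,0,0]}}

```text
t: 18.53
tool_pos: [565.4, 286.0, 116.9]
tool_rot: [-3.141, 0.054, -0.0]
ft_force: [-0.3, 0.8, -0.6]
finger_gap: -0.3
```

>>> {"name": "move_arm", "arguments": {"steps": [0,0,-0.001,0,0,0,-0.001,0,0,0,0,0,0,0,0,0]}}

```text
t: 18.87
tool_pos: [565.4, 285.9, 114.8]
tool_rot: [3.141, -0.054, -0.0]
ft_force: [1.0, -0.2, 0.1]
finger_gap: -0.1
```

>>> {"name": "move_arm", "arguments": {"steps": [0,0,-0.001,0,0,0,0,0,0,0,-0.0005,0,0,0,0,0]}}

```text
t: 19.2
tool_pos: [565.4, 285.9, 113.4]
tool_rot: [3.141, -0.054, -0.0]
ft_force: [0.0, 0.5, 0.1]
finger_gap: -0.4
```

>>> {"name": "move_arm", "arguments": {"steps": [0,0,-0.0005,0,0,0,0,0,0,0,-0.0005,0,0,0,0,0]}}

```text
t: 19.53
tool_pos: [565.4, 285.9, 112.4]
tool_rot: [3.141, -0.054, -0.0]
ft_force: [0.0, -0.5, -0.1]
finger_gap: -0.0
```

```bash
python3 - <<'E'
from plant import env
from h import *
W=grab(env,"wrist",17);S=grab(env,"scene",17);crop(S,400,80,110,90,7,"s17.png");s=env.state();print(s["t"],s["tool_pos"],s["ft_force"])
print(tri(W,[320.5,292.5],S,[400+383/7,80+438/7]))
E
```

```text
19.6333 [565.45372137 285.92108196 112.44131412] [ 0.12733695 -0.6732778  -0.0095659 ]
[581.96994327 283.28588346 180.8388415 ]
```

View pics/s17.png

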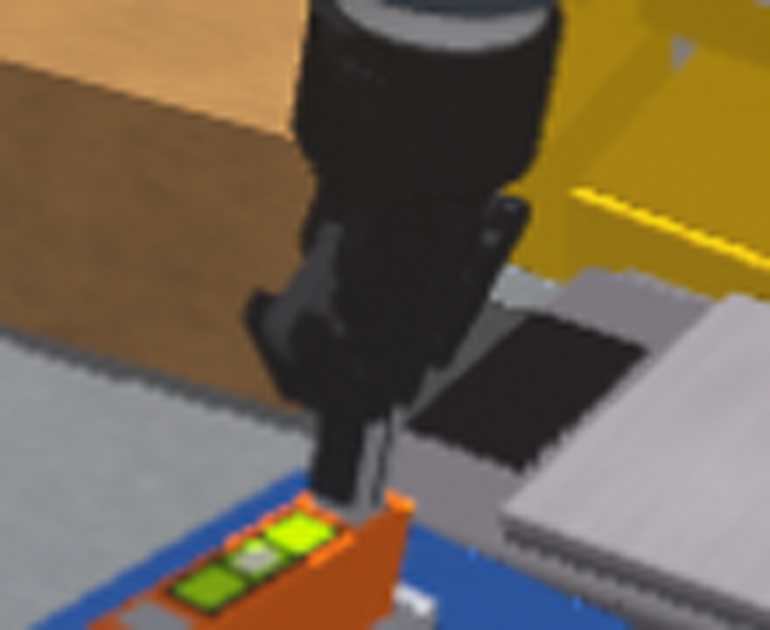

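View pics/wrist17.png

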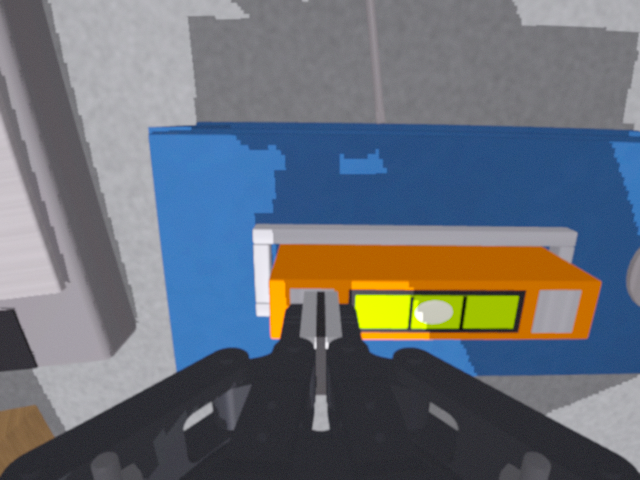

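>>> {"name": "move_arm", "arguments": {"steps": [0,0,-0.0005,0,0,0,0,0,0,0,-0.0005,0,0,0,0,0]}}

```text
t: 19.97
tool_pos: [565.4, 285.9, 111.3]
tool_rot: [3.141, -0.054, -0.0]
ft_force: [0.7, -0.5, -0.6]
finger_gap: -0.3
```

>>> {"name": "move_arm", "arguments": {"steps": [0,0,-0.0005,0,0,0,0,0,0,0,-0.0005,0,0,0,0,0]}}

```text
t: 20.3
tool_pos: [565.5, 286.0, 110.8]
tool_rot: [-3.141, 0.054, -0.0]
ft_force: [0.2, -1.0, 1.6]
finger_gap: 0.2
```

>>> {"name": "move_arm", "arguments": {"steps": [0,0,-0.0005,0,0,0,0,0,0,0,-0.0005,0,0,0,0,0]}}

```text
t: 20.63
tool_pos: [565.6, 286.0, 110.7]
tool_rot: [-3.141, 0.054, -0.002]
ft_force: [-2.1, -1.4, 5.7]
finger_gap: 0.0
```

>>> {"name": "move_arm", "arguments": {"steps": [0,0,-0.0005,0,0,0,0,0,0,0,-0.0005,0,0,0,0,0,0,0,0,0,0,0,0,0]}}

```text
t: 21.13
tool_pos: [565.8, 286.0, 110.7]
tool_rot: [-3.14, 0.054, -0.003]
ft_force: [-3.6, -1.7, 9.9]
finger_gap: 0.1
```

Now I'll wait for the bubble to settle under the press.

>>> {"name": "move_arm", "arguments": {"steps": [0,0,0,0,0,0,0,0,0,0,0,0,0,0,0,0,0,0,0,0,0,0,0,0,0,0,0,0,0,0,0,0,0,0,0,0,0,0,0,0,0,0,0,0,0,0,0,0]}}

```text
t: 22.13
tool_pos: [565.7, 286.0, 110.7]
tool_rot: [-3.14, 0.054, -0.003]
ft_force: [-3.3, -1.5, 8.8]
finger_gap: 0.2
```

>>> {"name": "move_arm", "arguments": {"steps": [0,0,0,0,0,0,0,0,0,0,0,0,0,0,0,0,0,0,0,0,0,0,0,0,0,0,0,0,0,0,0,0,0,0,0,0,0,0,0,0,0,0,0,0,0,0,0,0]}}

```text
t: 23.13
tool_pos: [565.8, 286.0, 110.7]
tool_rot: [-3.14, 0.054, -0.003]
ft_force: [-3.7, -1.1, 8.9]
finger_gap: 0.3
```

```bash
python3 - <<'E'
from plant import env
from h import *
W=grab(env,"wrist",18);crop(W,240,220,380,130,2,"w18b.png");crop(W,340,280,200,60,4,"w18.png");S=grab(env,"scene",18);crop(S,400,120,80,60,8,"s18.png");s=env.state();print(s["t"],s["tool_pos"],s["ft_force"],s["finger_gap"])
E
```

```text
23.2333 [565.7630079  286.04048663 110.70430652] [-3.84860125 -1.33348567  9.00705989] -0.2997923609468136
```

View pics/w18.png

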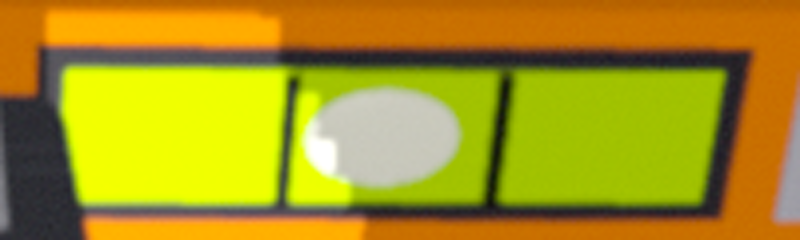

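View pics/s18.png

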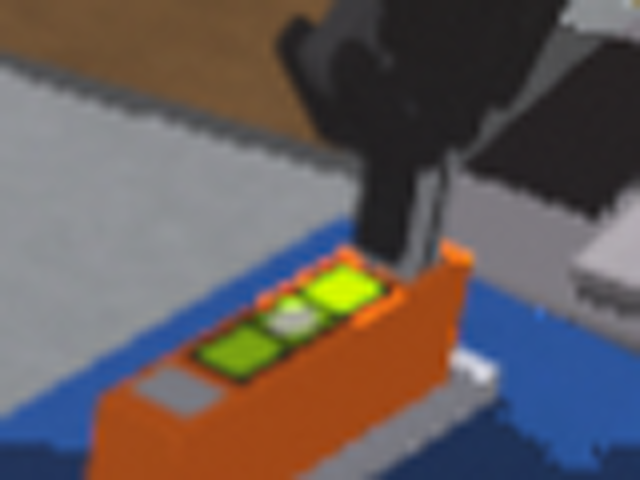

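View pics/scene18.png

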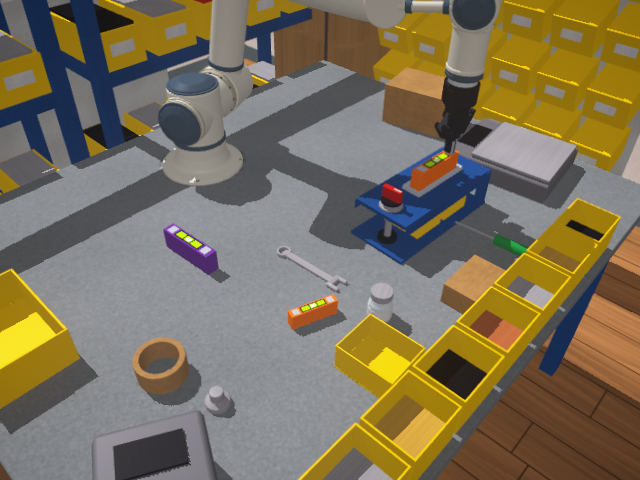

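>>> {"name": "move_arm", "arguments": {"steps": [0,0,-0.0002,0,0,0,0,0,0,0,0,0,0,0,0,0,0,0,0,0,0,0,0,0,0,0,0,0,0,0,0,0,0,0,0,0,0,0,0,0,0,0,0,0,0,0,0,0]}}

```text
t: 24.23
tool_pos: [565.8, 286.0, 110.7]
tool_rot: [-3.14, 0.054, -0.003]
ft_force: [-3.2, -2.2, 10.1]
finger_gap: -0.2
```

>>> {"name": "move_arm", "arguments": {"steps": [0,0,0,0,0,0,0,0,0,0,0,0,0,0,0,0,0,0,0,0,0,0,0,0,0,0,0,0,0,0,0,0,0,0,0,0]}}

```text
t: 24.98
tool_pos: [565.8, 286.0, 110.7]
tool_rot: [-3.14, 0.054, -0.004]
ft_force: [-4.2, -1.6, 10.3]
finger_gap: 0.5
```

```bash
python3 - <<'E'
from plant import env
from h import *
W=grab(env,"wrist",19);crop(W,340,280,200,60,4,"w19.png")
for i in range(4):
    s=env.state();print(s["t"],s["ft_force"]); env.grab_frame("wrist")
E
```

```text
25.0333 [-2.86974169 -2.05809899 10.21753577]
25.0833 [-3.85177385 -1.64251085 10.0167454 ]
25.1333 [-3.27119691 -2.13377064 10.69725813]
25.1833 [-4.2880227  -1.52100321  9.52887334]
```

View pics/w19.png

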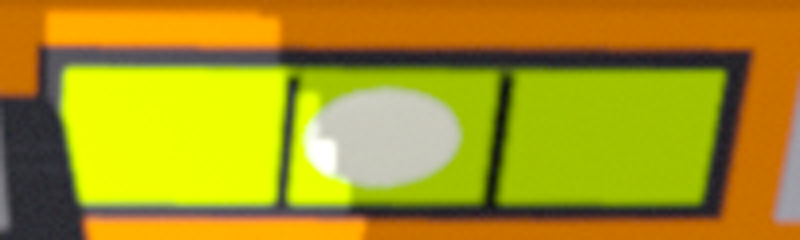

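The bubble sits fully between the lines (304–462 px in the crop, lines at 288 and 498), it is stable, and the press is about 10 N. Handing in.

```bash
python3 - <<'E'
from plant import env
print(env.close_job())
E
```

```text
the job is handed in; nothing more can be done
None
```

The job is handed in at about 25 s. The level stands in the slot and was let go, the knob is turned, and the arm is still pressing on the level.

**What I did**
- I set the level in the slot with about 5 N of contact.
- I turned the knob about 1.06 rad clockwise and released it.
- I pressed with the shut fingers on the level's top, about 50 mm from the vial towards the riser's +y end, so the bubble stayed in view.

**Last checks**
- **Press:** the downward force read 9.5 to 10.7 N, with about 4 N sideways.
- **Bubble:** it was settled and fully between the lines, about 1.2 mm off the middle towards the +y end. That is inside the 3 mm allowance, so I did not correct it further.
- **Bystanders:** those visible in the last scene picture look unmoved.

**What disagreed**
- **Fingertip height:** the fingertips sit roughly 35 to 40 mm above the reported TCP. My first grasp closed on air above the level, without touching it, and I worked from pictures and contact forces after that.
- **Tip contact:** because of that offset, the fingertips may have touched the bench lightly when gripping the level, and the slot rib or the knob's disc later. Wrist force read about 5 to 6 N each time.

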